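# Put the spare rook away in its screw-top jar

## Task

Put the spare black rook away in its glass jar. Unscrew the jar's lid (it is on tight and needs several twists; do not force it off over the threads), lay the lid flat and right way up in the white dish without dropping it, then lower the rook into the jar's mouth before letting go so that it ends up inside, and leave the jar open. Leave the dish, the other chessmen, the rocks and the brush where they are.

Things in the scene. Friction and masses are not known exactly. Their poses are not given: they have to be found in the camera images.
- jar: Straight round clear glass jar held fast in a split pine clamp block (100 x 90 mm, 30 mm tall) screwed to the table: it cannot turn or lift. Origin: on the table, on the jar's axis, z up. The glass is 58 mm across up to 56 mm height, then a threaded neck 47 mm across (53 mm over the ridges) rises to the rim at 78 mm.
- jar_mouth (a point): Centre of the jar's mouth, level with the glass rim, 78 mm above the table. The mouth is 42 mm wide; the felt floor inside lies 60 mm below the rim. A 45 mm rubber seal ring on the rim springs up to 3 mm above it when the lid is loosened.
- lid: Round ribbed aluminium lid, 60 mm across, 22 mm tall, 45 g, open below. Origin: centre of its underside; closed, that is 60 mm above the table. Right-hand thread: unscrews counter-clockwise seen from above, climbing 1.75 mm per rad; about 2.9 rad from closed it comes free to lift straight off (turning further does no harm). Takes about 0.5 N m at first, then little; stays where left.
- dish: Loose, shallow white ceramic dish, 0.55 kg, 168 mm across its rim, 18 mm tall. Origin: centre of its underside, z up. Its flat inner floor lies 5 mm above the table and is about 130 mm across; the wall slopes outward.
- board: Folding wooden chessboard, lying open, 240 x 240 mm, its top 18 mm above the table, fixed. Origin: centre of its underside.
- rook: Black plastic rook standing on the chessboard, 52 mm tall, 30 g. Origin: centre of its underside, z up. Base 28 mm across, shaft 17 mm across from 16 to 34 mm height, round crown 24 mm across from 37 to 46 mm with six battlement teeth up to 52 mm (23 mm across).
- rook_middle (a point): The rook's middle, on its axis, 26 mm above its underside.
- pawn: Black plastic pawn with a ball head, 43 mm tall, 27 mm base, standing on the chessboard. Origin: centre of its underside. Leave it alone.
- bishop: Black plastic bishop with a pointed head, 68 mm tall, 30 mm base, standing on the chessboard. Origin: centre of its underside. Leave it alone.
- rock_small: Loose brown resin rock outcrop, about 65 mm across, 46 mm tall, on the table. Origin: centre of its underside. Leave it alone.
- rock_large: Loose brown resin rock outcrop, about 86 mm across, 61 mm tall, on the table. Origin: centre of its underside. Leave it alone.
- brush: Loose flat paint brush lying on the table. Leave it alone.
Things that resemble listed ones, but are neither listed nor needed, are in the scene too. What is meant by the lid is not green or turquoise, and is the smaller of those in its own colour.

How it is judged:
By the outcome, as a careful person would: the job done as asked, in the order asked, and still so for the second after the job is handed in, with the robot touching nothing.
It also fails if it takes over 66 s, if anything falls off the work surface, if the arm or the gripper's body presses on something with over 40 N, if the wrist force passes 120 N, or if a joint passes its speed limit or range.

## Robot

A 6-joint arm with a two-finger parallel gripper is mounted at the origin on the work surface. World frame = base frame: x ahead of the robot, y to its left, z up, the work surface at z = 0. Lengths are in mm, angles in rad, forces in N, time in s.
With the tool pointing down it reaches from about 300 to 775 mm from the base axis. Payload 14.6 kg.
Tool frame: the origin (TCP) lies at the very end of the fingers, on their centre line; the grasp point (between the pads) lies manip.grasp_offset behind it (manip.grasp_offset is the distance from the TCP to the grasp point, in mm); z points along the fingers, y is the direction in which the jaws open and shut (so a half turn about z gives the same grasp; the last joint's range is limited). The gripper opens to 94 mm and grips with 3 to 60 N. Pads are 16 mm wide; open, the fingers measure 119 mm over their backs; the gripper's body (75 mm by 177 mm) begins 78 mm behind the grasp point.
Start: joints at [1.249, 0.3, 1.521, -0, 1.321, -0.067], TCP at [138.626, 532.233, 177.646] pointing down, gripper open.
Joint ranges: [-3.03, 3.03], [-0.79, 2.21], [0.23, 2.52], [-1.04, 4.18], [0, 3.07], [-2.55, 2.55]. Speed limits (rad/s): [2.22, 2.22, 2.57, 3.14, 3.14, 3.14].

## Interface

Orientations are given as [roll, pitch, yaw] about the fixed x, y, z axes, in that order (R = Rz(yaw) Ry(pitch) Rx(roll)).
In Python, from cell import manip gives the robot as it stands.
- The arm moves only by the tool send_rows, never from a script. Its argument "commands" is a list of rows, each a list of 2 entries, a list of its own where there are three numbers: the shift along the tool's x, y, z in m, then the turn about the tool's z in rad. A call has exactly 8 rows; each row is the pose to reach, as a shift and turn from the pose commanded when the call began, along the tool's axes at that moment; what a row does not reach only later rows make up. A row lasts 1/12 s, in which the tool goes at most 41.7 mm and 7.16 degrees, less where a joint would pass 70% of its speed; a pose out of reach is approached as far as the arm can. A call with a gripper value outside its range is refused whole. "hand" is the closure, from -1 (fully open) to 1 (shut), so that 0 is half open, set as the call begins (left out, the last holds). The fingers move at their own pace and stop on an object; "force" is the grip in N (left out, the last holds). Time passes only in rows, so rows that repeat a pose let the fingers close, or fill a call up. It gives the time, the measured TCP pose, the force and the opening at its end, in the units of the state.
- manip.read_state(): the state, without advancing time (a new reading comes with each control period).
- manip.camera(name): name is "scene" or "side" or "wrist"; returns the picture (480x640x3 uint8, red, green, blue); there is no depth.
- manip.camera_model(name): a dict with "K" (3x3 intrinsics, pixels), "eye" and "attitude" of the camera in the world; the wrist camera has in their place "mount" (4x4, takes a point from camera to tool coordinates, whose origin is the TCP and whose axes are the flange's). Camera axes: x right, y down, z forward; pixel columns grow to the right and rows downward; lengths in mm; the calibration is good to about 2 mm. A picture is of the moment at which its call begins: read the wrist's pose just before it. camera_model takes no time and is no camera call.
- manip.sign_off(): hands the job in, once; it reports no verdict.
The state is a dict: "clock": time; "joints": joint angles; "qd": joint speeds; "effort": joint torques, N m; "eef_pos": TCP position; "eef_rot": TCP orientation; "wrist_force": force on the tool from outside, world axes, zero at the start; "moment": the same for the moment, N m; "finger_gap": finger opening in mm.
Only numpy, scipy, OpenCV 4.12 (cv2) and the standard library are available. Lean on these libraries where they do the work, as an engineer would, in place of code of your own. Each camera call takes 0.05 s, during which the arm holds its last target.

## Working session

There is one attempt and no reset: what is moved stays moved. The work goes in short steps, Python scripts to look and compute and a tool call to move; the robot and the scene stay as the last step left them, time stands still between calls to the robot, and variables do not carry over. Pictures are saved under pics/ and viewed, and the job is handed in when it is done.

Besides the shell and the picture viewer there is one more tool, called by a JSON object that holds its "op" and its "data". send_rows: Moves the arm, as the interface text tells. Its arguments: {"type":"object","properties":{"commands":{"type":"array","items":{"type":"array"}},"hand":{"type":"number"},"force":{"type":"number"}},"required":["commands"]}

```bash
ls; mkdir -p pics; python3 - <<'E'
from cell import manip
import cv2
print(manip.grasp_offset, manip.read_state())
for n in ["scene","side","wrist"]:
    print(n, manip.camera_model(n))
    cv2.imwrite(f"pics/{n}0.png", manip.camera(n)[:,:,::-1])
E
```

```text
pics
18.8 {'clock': 0.0, 'joints': array([ 1.24943584e+00,  3.00454136e-01,  1.52161890e+00,  9.36875229e-06,
        1.32073939e+00, -6.66059509e-02]), 'qd': array([ 0.00187354, -0.00058199,  0.0001992 , -0.00049749, -0.00017684,
        0.0002562 ]), 'effort': array([-5.91348726e-04, -5.31809950e+01, -3.52727580e+01,  7.08236382e-02,
        2.43831240e-02, -1.15288944e-04]), 'eef_pos': array([138.50543339, 531.94073697, 177.07967381]), 'eef_rot': array([-3.14037619e+00, -9.02383134e-05,  2.88683574e+00]), 'wrist_force': array([ 0.15508805,  0.01089213, -0.58810411]), 'moment': array([ 0.02021471, -0.02000778, -0.02750722]), 'finger_gap': 93.84791611740279}
scene {'K': array([[539.62271326,   0.        , 314.52903819],
       [  0.        , 539.62271326, 239.90559817],
       [  0.        ,   0.        ,   1.        ]]), 'eye': array([1339.92960983, -311.02249331,  800.63775542]), 'attitude': array([-2.29710953, -0.00589855,  1.16519056])}
side {'K': array([[440.95448482,   0.        , 318.83734516],
       [  0.        , 440.95448482, 244.2704144 ],
       [  0.        ,   0.        ,   1.        ]]), 'eye': array([ 487.98864325, -730.42548733,  703.61584231]), 'attitude': array([-2.28671741,  0.02054124, -0.11771661])}
wrist {'K': array([[339.7515612 ,   0.        , 323.23715827],
       [  0.        , 339.7515612 , 242.84943083],
       [  0.        ,   0.        ,   1.        ]]), 'mount': array([[ 1.54922926e-03, -9.68055152e-01, -2.50732571e-01,
         7.20585889e+01],
       [ 9.99998704e-01,  1.38962547e-03,  8.13588564e-04,
         4.80783835e-01],
       [-4.39174234e-04, -2.50733506e-01,  9.68056050e-01,
        -2.06962661e+02],
       [ 0.00000000e+00,  0.00000000e+00,  0.00000000e+00,
         1.00000000e+00]])}
```

View pics/scene0.png

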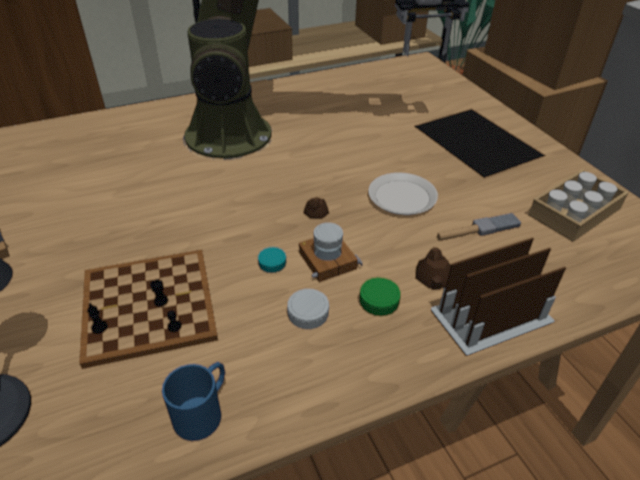

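View pics/side0.png

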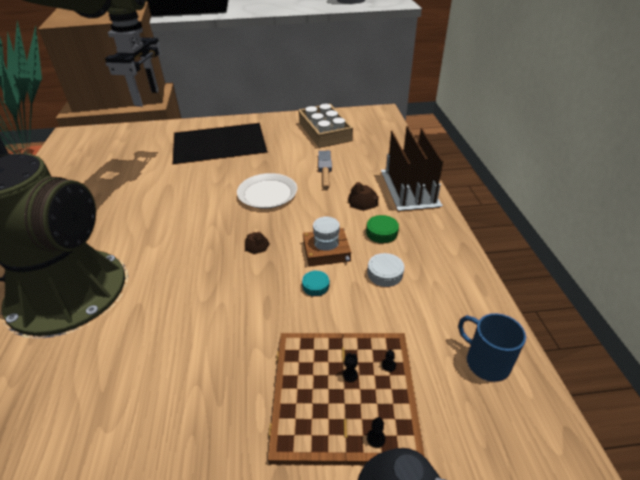

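View pics/wrist0.png

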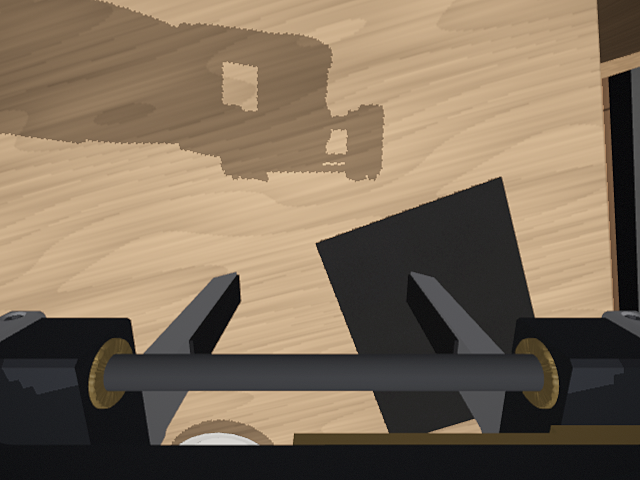

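Scene and side show the jar with its silver lid in the clamp (scene ~(328,240), side ~(326,232)), the dish at scene (402,195), and three chessmen on the board. I'll zoom in next.

```bash
cat > h.py <<'E'
import numpy as np, cv2
from scipy.spatial.transform import Rotation as Rot
from scipy.optimize import least_squares
from cell import manip
def cam(n, st=None):
    m=manip.camera_model(n)
    if n=="wrist":
        T=np.eye(4);T[:3,:3]=Rot.from_euler('xyz',st["eef_rot"]).as_matrix();T[:3,3]=st["eef_pos"]
        T=T@m["mount"];return m["K"],T[:3,:3],T[:3,3]
    return m["K"],Rot.from_euler('xyz',m["attitude"]).as_matrix(),np.array(m["eye"])
def proj(c,P):
    K,R,e=c; q=(np.atleast_2d(P)-e)@R@K.T; return q[:,:2]/q[:,2:]
def onz(c,uv,z):
    K,R,e=c; d=R@np.linalg.solve(K,[uv[0],uv[1],1]); return e+d*(z-e[2])/d[2]
def tri(obs):
    A=np.zeros((3,3));b=np.zeros(3)
    for c,uv in obs:
        K,R,e=c;d=R@np.linalg.solve(K,[uv[0],uv[1],1]);d/=np.linalg.norm(d);M=np.eye(3)-np.outer(d,d);A+=M;b+=M@e
    return np.linalg.solve(A,b)
def ring(c,x,y,z,r):
    t=np.linspace(0,2*np.pi,60);return proj(c,np.c_[x+r*np.cos(t),y+r*np.sin(t),0*t+z])
E
python3 - <<'E'
import cv2
a=cv2.imread("pics/scene0.png");b=cv2.imread("pics/side0.png")
def s(n,i,u,v,w,h,k):cv2.imwrite(f"pics/{n}.png",cv2.resize(i[v:v+h,u:u+w],None,fx=k,fy=k,interpolation=cv2.INTER_CUBIC))
s("z1",a,240,160,200,150,4);s("z2",a,70,245,150,112,5);s("z3",b,230,160,200,150,4);s("z4",b,265,325,160,140,5)
E
```

```text
(no output)
```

View pics/z1.png

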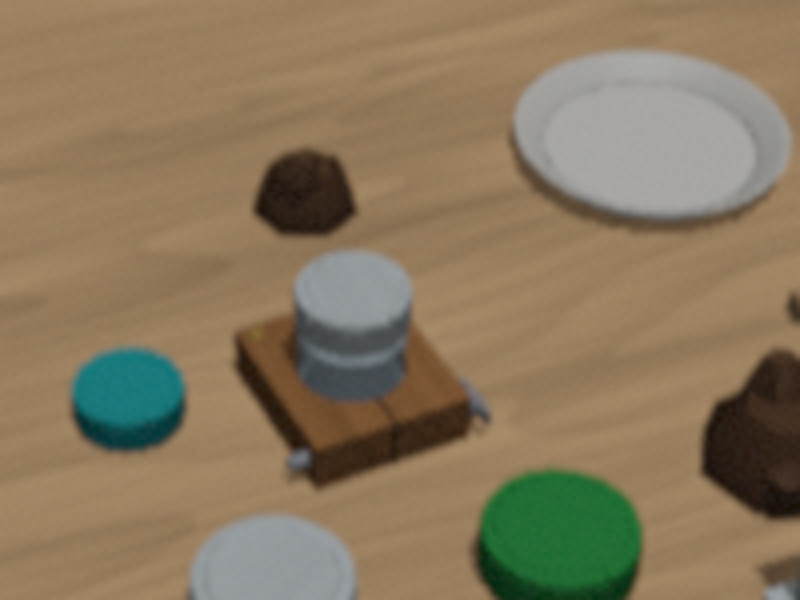

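View pics/z2.png

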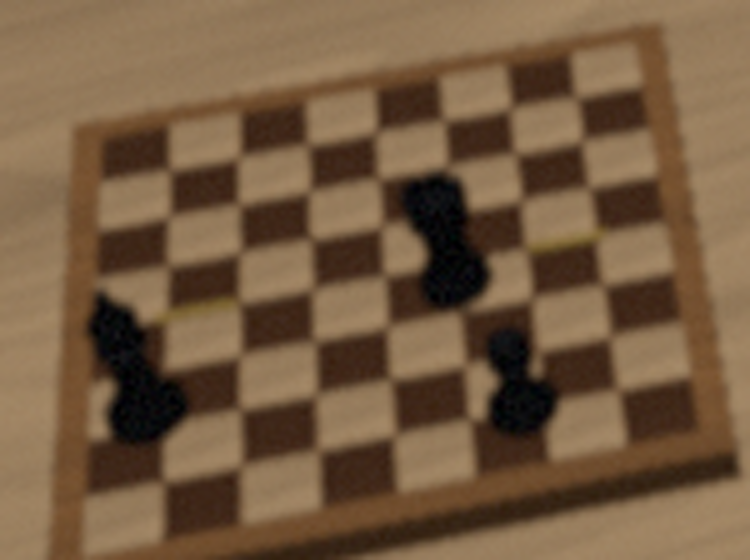

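View pics/z3.png

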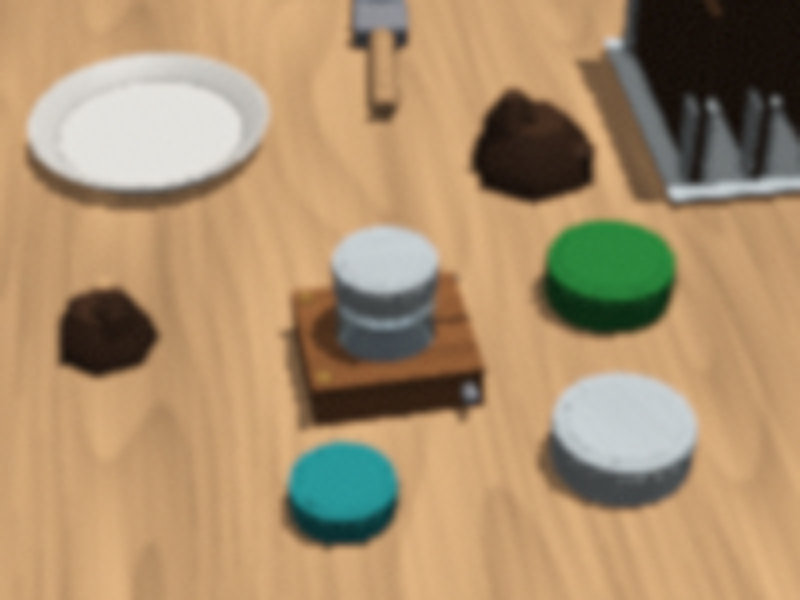

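View pics/z4.png

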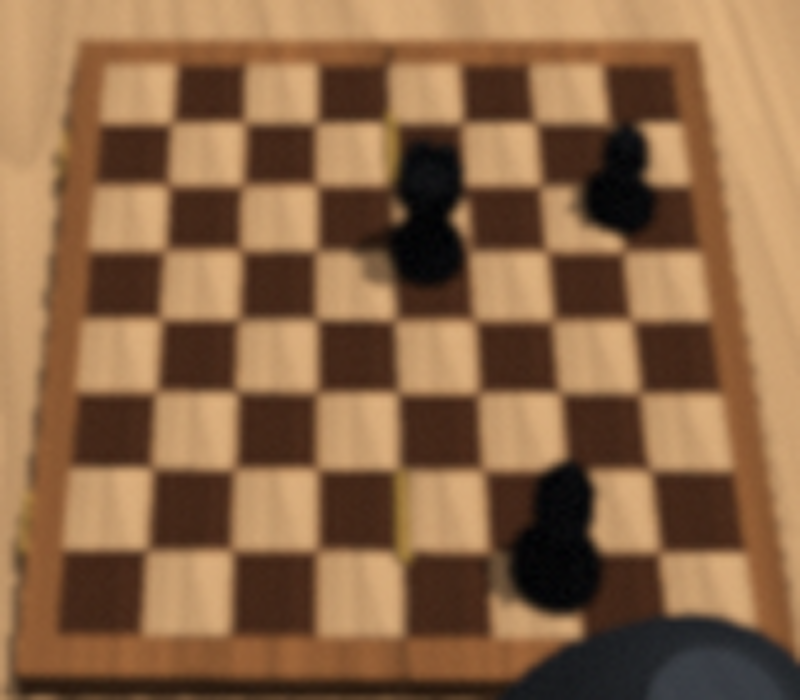

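```bash
cat > o.py <<'E'
from h import *
S=cam("scene");D=cam("side")
for n,a,b,z in [("lid",(328.5,232.5),(326.3,225.7),82),("dish",(403,193.5),(267,190.5),18),("rookbase",(161,300.6),(350.8,376),22),("rooktop",(156.6,283),(351,357),70),("pawnbase",(174.2,326),(389,364.5),22),("bishbase",(99,325.5),(376.5,438),22)]:
    print(n,tri([(S,a),(D,b)]).round(1),onz(S,a,z).round(1),onz(D,b,z).round(1))
print(proj(S,[138,532,177]))
E
python3 o.py
```

```text
lid [584.   49.1  77. ] [588.4  47.3  82. ] [583.4  41.9  82. ]
dish [450.7 311.6   9.9] [459.9 305.1  18. ] [451.1 299.5  18. ]
rookbase [ 580.4 -303.5   18.1] [ 583.1 -302.6   22. ] [ 580.3 -307.3   22. ]
rooktop [ 580.8 -301.3   68.9] [ 582.6 -301.9   70. ] [ 580.4 -301.2   70. ]
pawnbase [ 652.6 -292.2   19.7] [ 655.1 -292.7   22. ] [ 651.9 -293.2   22. ]
bishbase [ 600.8 -420.    22.2] [ 600.1 -419.5   22. ] [ 601.2 -420.7   22. ]
[[421.99870123  63.57013806]]
```

```bash
cat >> h.py <<'E'
def delta(x,y,z,yaw=None):
    s=manip.read_state();R=Rot.from_euler('xyz',[np.pi,0,s["eef_rot"][2]]).as_matrix()
    d=R.T@(np.array([x,y,z])-s["eef_pos"])/1000
    t=None if yaw is None else -(yaw-s["eef_rot"][2])
    print("d",d.round(4),"turn",t,"j1,j6",s["joints"][[0,5]].round(2),"t",s["clock"],"gap",s["finger_gap"])
E
python3 - <<'E'
from h import *
delta(360,290,178,2.887-1);delta(585,46,178,-0.05)
S=cam("scene");D=cam("side")
for n,a,b in [("small",(316.5,217),(257,249)),("large",(434,286),(363,205)),("green",(380,291),(382.5,226)),("grey",(309,305),(386,265)),("rackfarcorner",(448,240),(393,133))]:
    print(n,tri([(S,a),(D,b)]).round(1))
E
```

```text
d [-0.2753 -0.1784 -0.0008] turn 0.9998047948252657 j1,j6 [ 1.25 -0.07] t 0.15 gap 94.22588394172737
d [-0.5545 -0.3578 -0.0008] turn 2.9368047948252656 j1,j6 [ 1.25 -0.07] t 0.15 gap 94.22588394172737
small [418.   96.2 -18.2]
large [714.4 240.8 -24.2]
green [728.4  95.2  24.2]
grey [705.4 -44.6  24.1]
rackfarcorner [776.1 197.2 193.1]
```

{"op": "send_rows", "data": {"commands": [[[-0.034,-0.022,0],0.12],[[-0.069,-0.045,0],0.245],[[-0.103,-0.067,0],0.37],[[-0.138,-0.089,0],0.495],[[-0.172,-0.112,0],0.62],[[-0.206,-0.134,0],0.745],[[-0.241,-0.156,0],0.87],[[-0.275,-0.178,0],0.99]], "hand": -1, "force": 50}}

```text
clock: 0.82
eef_pos: [360.8, 288.9, 177.7]
eef_rot: [3.141, -0.0, 1.891]
wrist_force: [0.7, 0.5, 0.5]
finger_gap: 94.0
```

```bash
python3 - <<'E'
from h import *
delta(585,46,178,-0.05)
s=manip.read_state();print(s["eef_pos"],s["eef_rot"]);cv2.imwrite("pics/w1.png",manip.camera("wrist")[:,:,::-1])
E
```

```text
d [-3.011e-01  1.364e-01 -3.000e-04] turn 1.9406294692901966 j1,j6 [0.6  0.28] t 0.8167 gap 94.00402241488158
[360.83496654 288.89508913 177.71134013] [ 3.14142206e+00 -1.79234173e-05  1.89062947e+00]
```

View pics/w1.png

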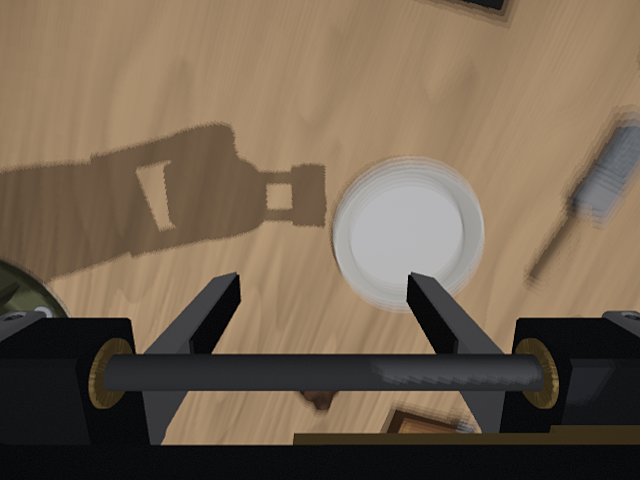

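The dish rim is visible, centred near (408,233), blurred because the arm was still moving. Next, on to the jar.

{"op": "send_rows", "data": {"commands": [[[-0.02,0.009,0],0.12],[[-0.04,0.018,0],0.245],[[-0.06,0.027,0],0.37],[[-0.08,0.036,0],0.495],[[-0.1,0.045,0],0.62],[[-0.12,0.054,0],0.745],[[-0.135,0.061,0],0.87],[[-0.15,0.068,0],0.97]]}}

```text
clock: 1.53
eef_pos: [472.9, 169.5, 177.4]
eef_rot: [-3.141, 0.0, 0.92]
wrist_force: [0.2, -0.1, -0.2]
finger_gap: 94.0
```

```bash
python3 - <<'E'
from h import *
delta(585,46,178,-0.05)
E
```

```text
d [-0.0303  0.164  -0.0006] turn 0.9699370960130884 j1,j6 [0.27 0.92] t 1.5333 gap 93.95885638217693
```

{"op": "send_rows", "data": {"commands": [[[-0.004,0.022,0],0.12],[[-0.008,0.045,0],0.245],[[-0.012,0.067,0],0.37],[[-0.016,0.09,0],0.495],[[-0.021,0.113,0],0.62],[[-0.025,0.135,0],0.745],[[-0.029,0.157,0],0.87],[[-0.03,0.164,0],0.97]]}}

```text
clock: 2.2
eef_pos: [586.7, 45.8, 177.1]
eef_rot: [3.141, 0.001, -0.051]
wrist_force: [-0.5, -0.4, -0.8]
finger_gap: 94.1
```

```bash
python3 - <<'E'
from h import *
manip.camera("side");manip.camera("side")
s=manip.read_state();print(s["eef_pos"],s["eef_rot"],s["joints"]);cv2.imwrite("pics/w2.png",manip.camera("wrist")[:,:,::-1])
c=cam("wrist",s);print(proj(c,[[584,44,82]]), proj(c,[s["eef_pos"]]))
E
```

```text
[585.80698907  46.98714394 176.95394198] [ 3.14147929e+00  9.86851323e-04 -4.64633977e-02] [ 1.77450175e-02  3.85432536e-01  1.40844674e+00 -5.10584485e-05
  1.34870547e+00  1.63501596e+00]
[[326.97328515 239.43023864]] [[323.78299656 272.22770623]]
```

View pics/w2.png

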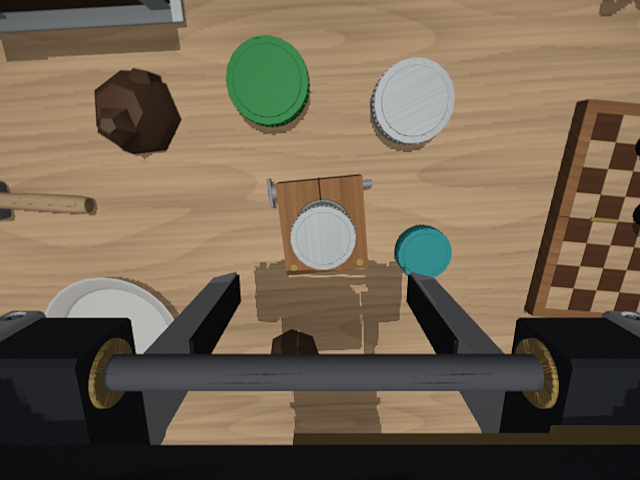

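```bash
python3 - <<'E'
from h import *
s=dict(eef_pos=np.array([585.80698907,46.98714394,176.95394198]),eef_rot=[3.14147929,9.8685e-04,-4.6463e-02])
c=cam("wrist",s)
im=cv2.imread("pics/w2.png")
print(onz(c,(323,236.5),82).round(1))
for x,y in [(584,48),(582,45),(586,46)]:
  q=ring(c,x,y,82,29.5)
  print(x,y,q.min(0).round(),q.max(0).round())
cv2.imwrite("pics/w2z.png",cv2.resize(im[170:280,260:400],None,fx=5,fy=5,interpolation=cv2.INTER_CUBIC))
q=ring(c,*onz(c,(323,236.5),82)[:2],82,30)
q2=ring(c,*onz(c,(323,236.5),82)[:2],60,30)
Z=cv2.resize(im[170:280,260:400],None,fx=5,fy=5,interpolation=cv2.INTER_CUBIC)
for k,col in((q,(0,0,255)),(q2,(0,255,0))):cv2.polylines(Z,[((k-[260,170]+.5)*5).astype(np.int32)],True,col,1)
cv2.imwrite("pics/w2o.png",Z)
w1=dict(eef_pos=np.array([360.83496654,288.89508913,177.71134013]),eef_rot=[3.14142206,-1.79e-05,1.89062947])
print("dish w1",onz(cam("wrist",w1),(408,233),18).round(1))
E
```

```text
[586.9  47.5  82. ]
584 48 [290. 208.] [355. 270.]
582 45 [294. 210.] [358. 272.]
586 46 [292. 205.] [357. 268.]
dish w1 [452.6 308.8  18. ]
```

View pics/w2o.png

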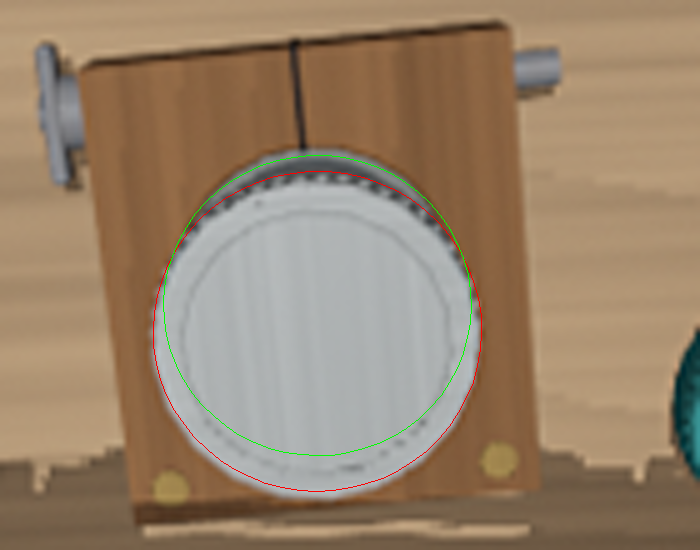

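The silver lid top is centred at about (323,237.7), which gives a lid axis of about (585.7, 47.5). The TCP is already right above it. Descending until the tips are about 2.5 mm above the lid's lower edge.

{"op": "send_rows", "data": {"commands": [[[0,-0.0005,0.02],0],[[0,-0.0005,0.045],0],[[0,-0.0005,0.07],0],[[0,-0.0005,0.09],0],[[0,-0.0005,0.104],0],[[0,-0.0005,0.111],0],[[0,-0.0005,0.1145],0],[[0,-0.0005,0.1145],0]], "hand": -0.1, "force": 50}}

```text
clock: 3.02
eef_pos: [585.3, 48.8, 63.2]
eef_rot: [3.142, 0.0, -0.041]
wrist_force: [-0.2, 0.7, -0.0]
finger_gap: 51.7
```

I miscalculated the opening: -0.1 gives 51.7 mm, less than the 60 mm lid. Checking before doing anything else.

```bash
python3 - <<'E'
from h import *
s=manip.read_state();print(s["eef_pos"],s["wrist_force"],s["finger_gap"],s["effort"].round(1))
a=manip.camera("scene")[:,:,::-1];b=manip.camera("side")[:,:,::-1]
A=cv2.resize(a[180:310,250:410],None,fx=2.5,fy=3,interpolation=cv2.INTER_CUBIC);B=cv2.resize(b[180:310,250:410],None,fx=2.5,fy=3,interpolation=cv2.INTER_CUBIC)
cv2.imwrite("pics/g1.png",np.hstack([A,B]))
cv2.imwrite("pics/g1w.png",manip.camera("wrist")[:,:,::-1])
print(manip.read_state()["finger_gap"])
E
```

```text
[585.25210566  48.82647087  63.16524107] [-0.18972517  0.7153     -0.01369196] 51.67981142506794 [  0.1 -60.  -31.6   0.   -0.3  -0. ]
51.87043175304933
```

View pics/g1.png

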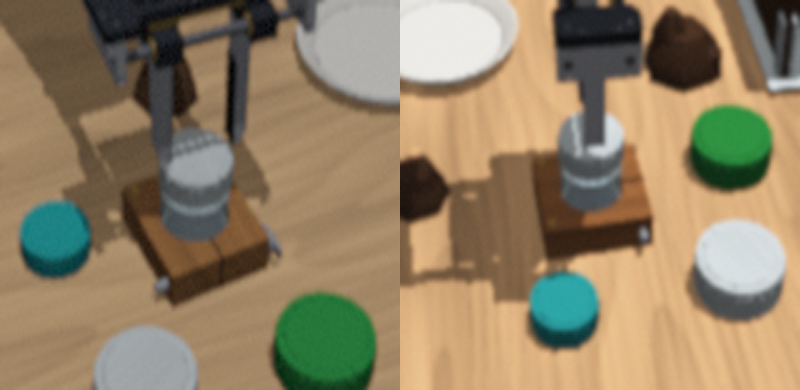

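View pics/g1w.png

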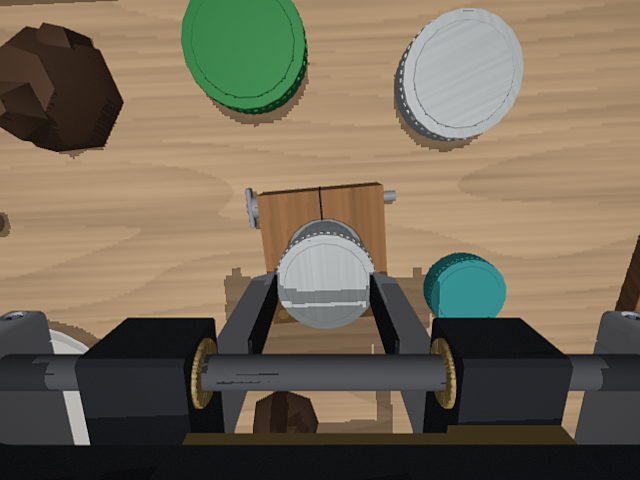

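```bash
python3 - <<'E'
from h import *
s=manip.read_state();c=cam("wrist",s);D=cam("side");S=cam("scene")
p=s["eef_pos"];print(p)
im=cv2.imread("pics/g1w.png")
for z,col in((82,(0,0,255)),(60,(0,255,0))):
    cv2.polylines(im,[ring(c,585.7,47.5,z,30).astype(np.int32)],True,col,1)
for k in(-26,26):
    for z,col in((63,(255,0,0)),(82,(0,255,255))):
        u=proj(c,[[p[0],p[1]+k,z]])[0].astype(int);cv2.circle(im,tuple(map(int,u)),3,col,-1)
cv2.imwrite("pics/g1wo.png",im[150:400,150:500].repeat(2,0).repeat(2,1))
outs=[]
for n,cc in(("scene",S),("side",D)):
    im=manip.camera(n)[:,:,::-1].copy();im=cv2.resize(im,None,fx=4,fy=4,interpolation=cv2.INTER_CUBIC)
    for z,col in((82,(0,0,255)),(60,(0,255,0))):
        cv2.polylines(im,[(ring(cc,585.7,47.5,z,30)*4+2).astype(np.int32)],True,col,1)
    for k in(-26,26):
        for z,col in((63,(255,0,0)),(82,(0,255,255))):
            u=(proj(cc,[[p[0],p[1]+k,z]])[0]*4+2).astype(int);cv2.circle(im,tuple(map(int,u)),3,col,-1)
    outs.append(im[760:1160,1080:1480])
cv2.imwrite("pics/g1o.png",np.hstack(outs))
E
```

```text
[585.98058421  48.54830195  64.25679839]
```

View pics/g1o.png

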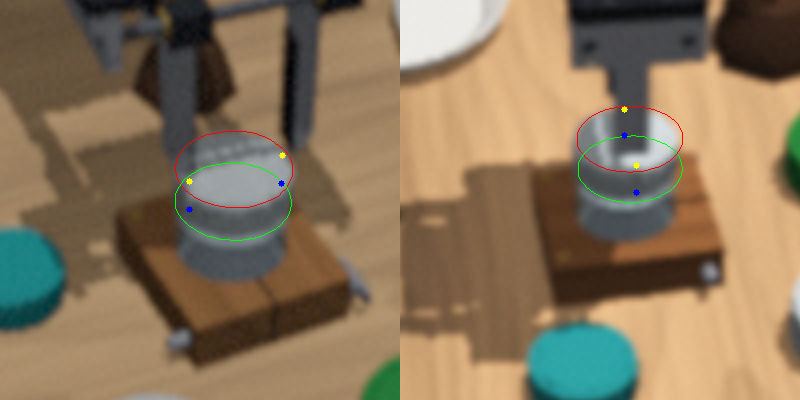

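View pics/g1wo.png

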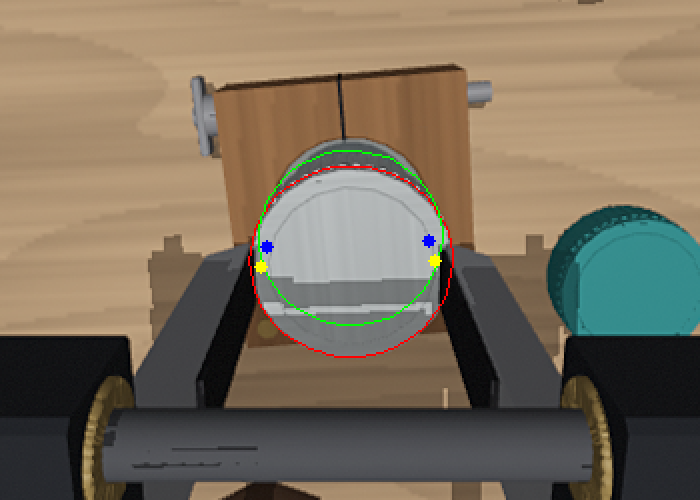

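The fingers sit at 51.7 mm with no contact force, so the tips must be above the lid top even though the TCP reads 63 mm. I'll back up, open, and measure the real tip height.

{"op": "send_rows", "data": {"commands": [[[0,0,-0.01],0],[[0,0,-0.02],0],[[0,0,-0.03],0],[[0,0,-0.04],0],[[0,0,-0.04],0],[[0,0,-0.04],0],[[0,0,-0.04],0],[[0,0,-0.04],0]]}}

```text
clock: 3.93
eef_pos: [585.2, 48.4, 102.6]
eef_rot: [3.142, 0.001, -0.043]
wrist_force: [-0.4, -0.5, -1.1]
finger_gap: 51.8
```

```bash
python3 - <<'E'
from h import *
s=manip.read_state();p=s["eef_pos"];print(p,s["finger_gap"],s["wrist_force"])
for n in("scene","side"):
    im=manip.camera(n)[:,:,::-1].copy();cc=cam(n)
    x0,y0=240,140
    im=cv2.resize(im[y0:y0+140,x0:x0+180],None,fx=4,fy=4,interpolation=cv2.INTER_CUBIC)
    for k in(-26,26):
        for z,col in((0,(255,0,0)),(20,(0,255,255))):
            u=((proj(cc,[[p[0],p[1]+k,p[2]+z]])[0]-[x0,y0])*4+2).astype(int);cv2.circle(im,tuple(map(int,u)),3,col,-1)
    cv2.imwrite(f"pics/t_{n}.png",im)
cv2.imwrite("pics/t_wrist.png",manip.camera("wrist")[:,:,::-1])
E
```

```text
[585.20264398  48.3588061  102.59807792] 51.79370449723448 [-0.38246532 -0.5361595  -1.08965015]
```

View pics/t_scene.png

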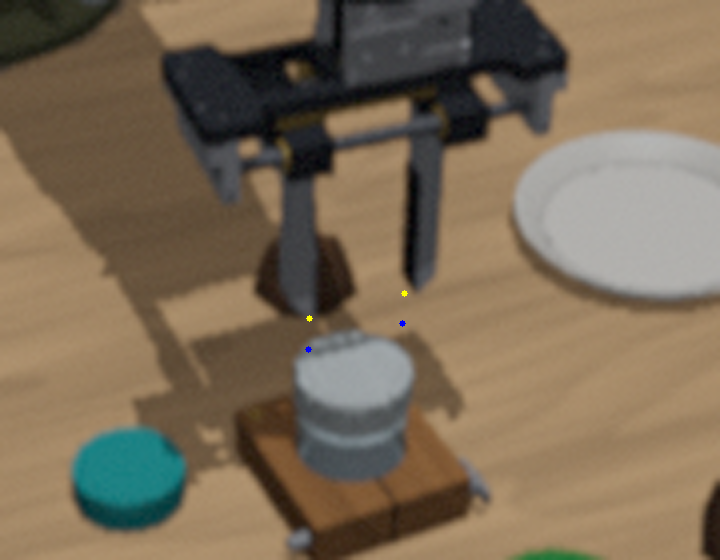

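View pics/t_side.png

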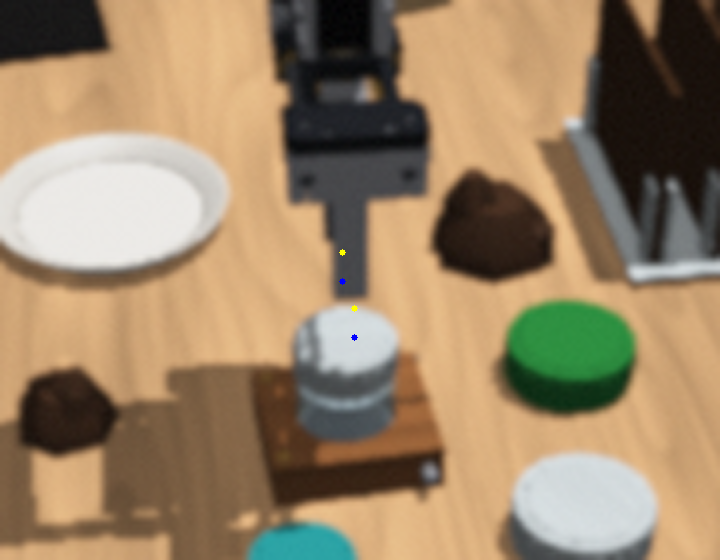

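View pics/t_wrist.png

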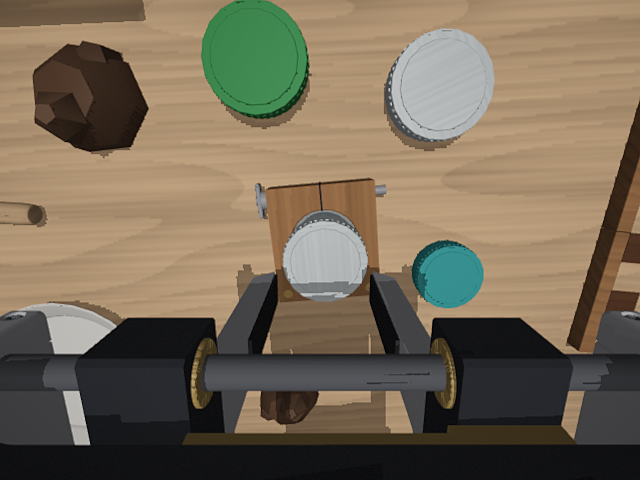

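```bash
python3 - <<'E'
from h import *
S=cam("scene");D=cam("side")
f=lambda u,v:(240+(u-1.5)/4,140+(v-1.5)/4)
print(tri([(S,f(281,308)),(D,f(367,297))]))
for nm,a,b in(("lidtop",f(354,370),f(346,343)),):
    print(nm,tri([(S,a),(D,b)]))
E
```

```text
[590.66734247   5.74079048 140.10443637]
lidtop [583.63745882  48.48205117  78.25393863]
```

```bash
python3 - <<'E'
from h import *
S=cam("scene");D=cam("side");W=cam("wrist",manip.read_state())
for z in range(100,146,5):
    q=lambda y:((proj(S,[[593,y,z]])[0]-[240,140])*4+2).round()
    d=((proj(D,[[593,22,z]])[0]-[240,140])*4+2).round()
    print(z,q(22.4),q(74.3),d,proj(W,[[593,22.4,z],[593,74.3,z],[577,22.4,z]]).round())
E
python3 - <<'E'
import cv2
i=cv2.imread("pics/t_wrist.png");cv2.imwrite("pics/tw.png",cv2.resize(i[240:360,220:430],None,fx=3.8,fy=3.8))
i=cv2.imread("pics/t_scene.png");cv2.imwrite("pics/ts.png",cv2.resize(i[150:360,260:460],None,fx=2.8,fy=2.8))
E
```

```text
100 [315. 363.] [409. 337.] [369. 340.] [[364. 258.]
 [283. 261.]
 [364. 281.]]
105 [315. 355.] [410. 329.] [369. 333.] [[364. 260.]
 [282. 264.]
 [365. 284.]]
110 [315. 348.] [410. 322.] [369. 326.] [[365. 263.]
 [281. 266.]
 [366. 287.]]
115 [316. 340.] [410. 314.] [369. 318.] [[366. 265.]
 [280. 269.]
 [367. 290.]]
120 [316. 332.] [411. 306.] [369. 311.] [[367. 268.]
 [279. 271.]
 [368. 293.]]
125 [316. 324.] [411. 298.] [369. 304.] [[369. 271.]
 [278. 274.]
 [369. 297.]]
130 [316. 316.] [412. 291.] [369. 296.] [[370. 274.]
 [277. 277.]
 [370. 300.]]
135 [316. 308.] [412. 283.] [369. 289.] [[371. 277.]
 [276. 280.]
 [371. 304.]]
140 [316. 300.] [412. 275.] [369. 281.] [[372. 280.]
 [275. 284.]
 [372. 308.]]
145 [316. 292.] [413. 267.] [369. 274.] [[374. 283.]
 [273. 287.]
 [374. 312.]]
```

View pics/tw.png

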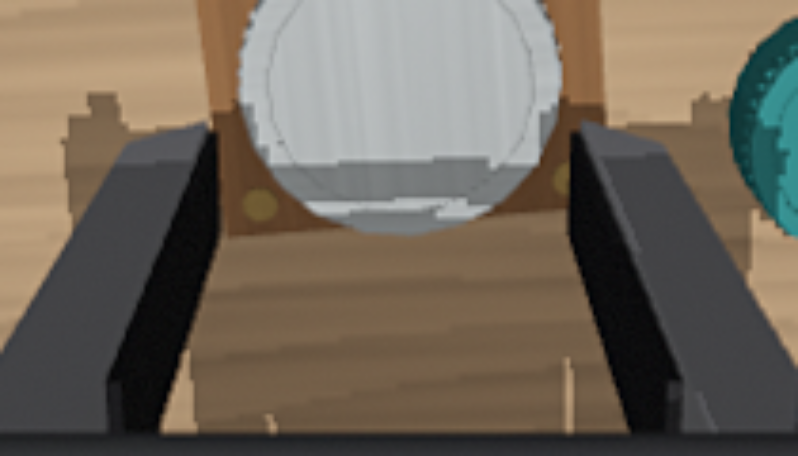

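View pics/ts.png

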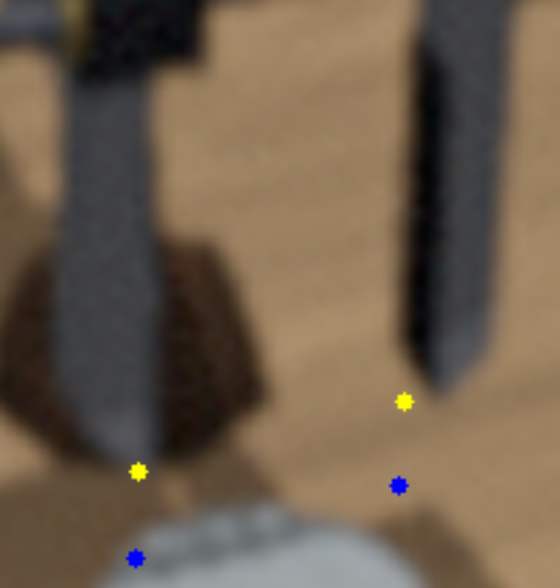

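All three cameras put the fingertips about 27 mm above the reported TCP: the tip is at z≈130 where the TCP reads 102.6. That is consistent with the missed contact, so I'll use tip ≈ TCP + 27 and check it with forces. Opening, then going down.

{"op": "send_rows", "data": {"commands": [[[0.001,0.001,0],0],[[0.001,0.001,0],0],[[0.001,0.001,0.01],0],[[0.001,0.001,0.025],0],[[0.001,0.001,0.04],0],[[0.001,0.001,0.053],0],[[0.001,0.001,0.062],0],[[0.001,0.001,0.065],0]], "hand": -1}}

```text
clock: 4.75
eef_pos: [585.6, 47.3, 36.1]
eef_rot: [3.141, 0.003, -0.043]
wrist_force: [-0.3, 0.1, -0.7]
finger_gap: 93.6
```

```bash
python3 - <<'E'
from h import *
s=manip.read_state();p=s["eef_pos"];print(p,s["finger_gap"],s["wrist_force"])
for n in("scene","side"):
    im=manip.camera(n)[:,:,::-1].copy()
    x0,y0=270,180
    im=cv2.resize(im[y0:y0+100,x0:x0+130],None,fx=6,fy=6,interpolation=cv2.INTER_CUBIC)
    cv2.imwrite(f"pics/u_{n}.png",im)
E
```

```text
[585.56372749  47.32013069  36.13737491] 93.60947211145792 [-0.31281412  0.0959529  -0.67071689]
```

View pics/u_scene.png

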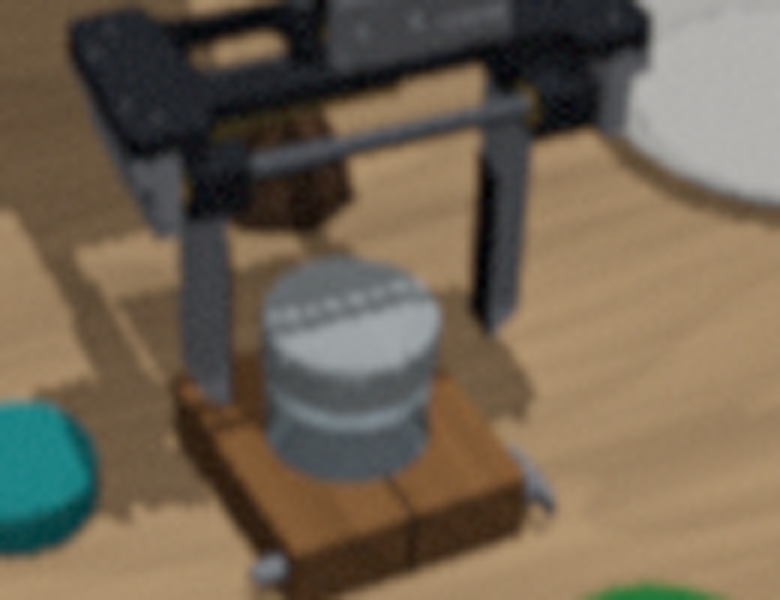

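View pics/u_side.png

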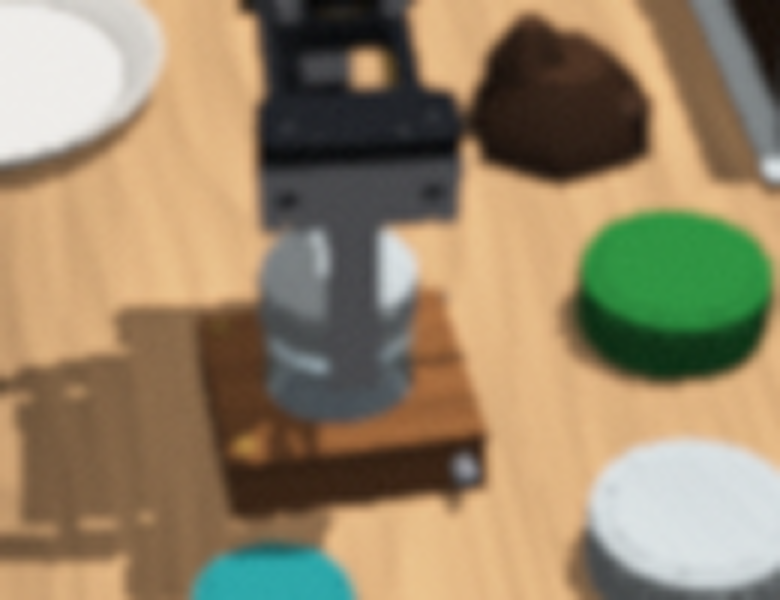

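```bash
python3 - <<'E'
from h import *
S=cam("scene");D=cam("side")
for z in range(30,80,5):
    a=((proj(S,[[593.5,.5,z],[593.5,94,z]])-[270,180])*6+2.5).round()
    b=((proj(D,[[577.5,-4,z+8],[593.5,-4,z+8],[593.5,.5,z]])-[270,180])*6+2.5).round()
    print(z,a.tolist(),b.tolist())
print(((proj(S,[[585.7,47.5,82]])-[270,180])*6+2.5),((proj(D,[[585.7,47.5,82]])-[270,180])*6+2.5))
E
```

```text
30 [[232.0, 475.0], [476.0, 404.0]] [[342.0, 446.0], [384.0, 442.0], [382.0, 450.0]]
35 [[232.0, 464.0], [477.0, 393.0]] [[342.0, 436.0], [384.0, 432.0], [382.0, 440.0]]
40 [[232.0, 454.0], [478.0, 383.0]] [[341.0, 426.0], [384.0, 422.0], [382.0, 430.0]]
45 [[232.0, 443.0], [479.0, 372.0]] [[341.0, 416.0], [384.0, 412.0], [382.0, 420.0]]
50 [[232.0, 432.0], [479.0, 362.0]] [[341.0, 406.0], [384.0, 402.0], [382.0, 410.0]]
55 [[232.0, 422.0], [480.0, 351.0]] [[341.0, 396.0], [384.0, 392.0], [382.0, 400.0]]
60 [[232.0, 411.0], [481.0, 340.0]] [[341.0, 386.0], [384.0, 381.0], [382.0, 390.0]]
65 [[232.0, 400.0], [481.0, 329.0]] [[341.0, 375.0], [384.0, 371.0], [382.0, 380.0]]
70 [[232.0, 389.0], [482.0, 318.0]] [[341.0, 365.0], [384.0, 361.0], [382.0, 369.0]]
75 [[232.0, 378.0], [483.0, 307.0]] [[341.0, 354.0], [384.0, 350.0], [382.0, 359.0]]
[[350.79855886 312.54026148]] [[344.33904513 267.01411524]]
```

The tips are at z≈62–64, beside the lid as intended. Closing.

{"op": "send_rows", "data": {"commands": [[[0,0,0],0],[[0,0,0],0],[[0,0,0],0],[[0,0,0],0],[[0,0,0],0],[[0,0,0],0],[[0,0,0],0],[[0,0,0],0]], "hand": 1, "force": 50}}

```text
clock: 5.52
eef_pos: [586.5, 47.2, 38.4]
eef_rot: [3.141, -0.0, -0.043]
wrist_force: [-1.0, -1.8, 3.3]
finger_gap: 59.0
```

Gripped at 59.0 mm with low forces. First twist is counter-clockwise, climbing with the thread.

{"op": "send_rows", "data": {"commands": [[[0,0,-0.0001],-0.05],[[0,0,-0.0002],-0.12],[[0,0,-0.0004],-0.2],[[0,0,-0.0005],-0.28],[[0,0,-0.0007],-0.37],[[0,0,-0.0008],-0.45],[[0,0,-0.0009],-0.5],[[0,0,-0.0009],-0.5]]}}

```text
clock: 6.18
eef_pos: [586.6, 47.6, 39.2]
eef_rot: [-3.141, -0.001, 0.459]
wrist_force: [-0.2, 2.0, 1.9]
finger_gap: 59.3
```

```bash
python3 - <<'E'
from h import *
s=manip.read_state();print(s["eef_rot"],s["moment"],s["wrist_force"],s["finger_gap"],s["joints"].round(2))
cv2.imwrite("pics/tw1.png",manip.camera("wrist")[:,:,::-1])
E
```

```text
[-3.14147509e+00 -5.10379956e-04  4.59200098e-01] [0.26330419 0.06962218 0.08215047] [-0.17348956  1.98446498  1.89185537] 59.25791103211529 [0.02 0.53 1.54 0.   1.07 1.13]
```

View pics/tw1.png

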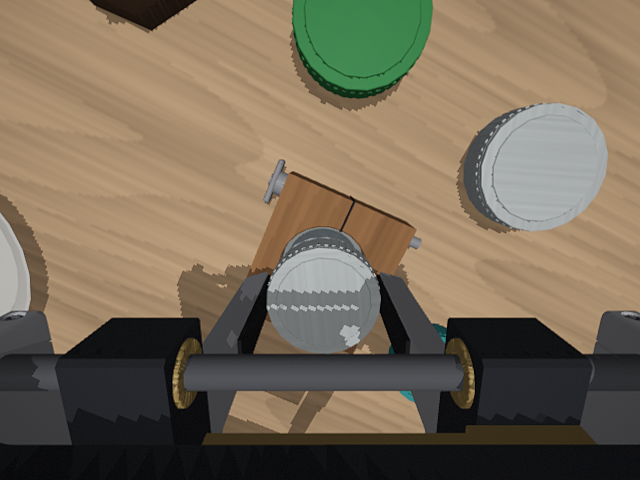

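The block turned in the picture while the lid's grain stayed vertical, so the lid turns with the fingers. Forces are small.

{"op": "send_rows", "data": {"commands": [[[0,0,-0.0002],-0.12],[[0,0,-0.0004],-0.24],[[0,0,-0.0006],-0.36],[[0,0,-0.0008],-0.48],[[0,0,-0.001],-0.6],[[0,0,-0.0013],-0.72],[[0,0,-0.0015],-0.84],[[0,0,-0.0017],-0.95]]}}

```text
clock: 6.9
eef_pos: [585.5, 48.7, 40.4]
eef_rot: [-3.139, -0.002, 1.411]
wrist_force: [-5.2, 9.6, 0.3]
finger_gap: 59.3
```

{"op": "send_rows", "data": {"commands": [[[0,0,-0.0002],-0.12],[[0,0,-0.0004],-0.24],[[0,0,-0.0006],-0.36],[[0,0,-0.0008],-0.48],[[0,0,-0.001],-0.6],[[0,0,-0.0013],-0.72],[[0,0,-0.0015],-0.84],[[0,0,-0.0017],-0.95]]}}

```text
clock: 7.57
eef_pos: [584.0, 48.6, 41.7]
eef_rot: [-3.138, -0.005, 2.361]
wrist_force: [-14.4, 7.6, 6.4]
finger_gap: 59.4
```

```bash
python3 - <<'E'
from h import *
s=manip.read_state();print(s["eef_rot"],s["moment"],s["wrist_force"],s["finger_gap"],s["joints"].round(2))
cv2.imwrite("pics/tw2.png",manip.camera("wrist")[:,:,::-1])
E
```

```text
[-3.13846056 -0.00544202  2.36056295] [ 1.29833468  2.9858786  -0.26412476] [-14.42750974   7.56921333   6.37292708] 59.38790146576963 [ 0.02  0.52  1.54  0.    1.08 -0.77]
```

View pics/tw2.png

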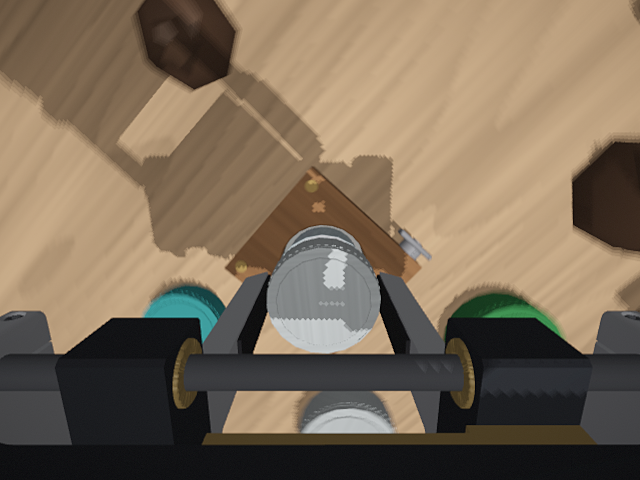

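2.4 rad so far. A lateral force of about 16 N points to a slight axis offset, so I'll relax it with a small shift while finishing the turn.

{"op": "send_rows", "data": {"commands": [[[0.0008,-0.0003,-0.0001],-0.05],[[0.0012,-0.0005,-0.0003],-0.15],[[0.0012,-0.0005,-0.0005],-0.27],[[0.0012,-0.0005,-0.0007],-0.39],[[0.0012,-0.0005,-0.0009],-0.51],[[0.0012,-0.0005,-0.0011],-0.63],[[0.0012,-0.0005,-0.0013],-0.75],[[0.0012,-0.0005,-0.0015],-0.85]]}}

```text
clock: 8.28
eef_pos: [583.3, 47.6, 43.2]
eef_rot: [-3.141, -0.005, -3.073]
wrist_force: [-11.0, -1.5, 3.7]
finger_gap: 59.5
```

```bash
python3 - <<'E'
from h import *
s=manip.read_state();print(s["eef_rot"],s["moment"],s["wrist_force"],s["finger_gap"],s["joints"].round(2))
E
```

```text
[-3.14146882 -0.00505971 -3.07260968] [-0.47427274  2.16060702 -0.20001177] [-10.98732412  -1.45085244   3.6550136 ] 59.49540505308322 [ 0.02  0.52  1.54 -0.    1.08 -1.62]
```

Total is 3.25 rad. Relieving the -x force, then lifting gently while watching the force.

{"op": "send_rows", "data": {"commands": [[[0.0008,0,-0.0001],-0.06],[[0.0012,0,-0.0002],-0.12],[[0.0012,0,-0.0003],-0.15],[[0.0012,0,-0.0008],-0.15],[[0.0012,0,-0.0015],-0.15],[[0.0012,0,-0.0025],-0.15],[[0.0012,0,-0.0035],-0.15],[[0.0012,0,-0.004],-0.15]]}}

```text
clock: 8.95
eef_pos: [583.4, 47.7, 47.5]
eef_rot: [3.141, -0.002, -2.928]
wrist_force: [-5.2, -2.4, -3.8]
finger_gap: 59.1
```

{"op": "send_rows", "data": {"commands": [[[0.0005,0,-0.001],0],[[0.0005,0,-0.002],0],[[0.0005,0,-0.004],0],[[0.0005,0,-0.006],0],[[0.0005,0,-0.008],0],[[0.0005,0,-0.01],0],[[0.0005,0,-0.012],0],[[0.0005,0,-0.014],0]]}}

```text
clock: 9.62
eef_pos: [584.0, 47.7, 62.5]
eef_rot: [-3.141, 0.001, -2.926]
wrist_force: [-0.3, -0.2, 0.7]
finger_gap: 59.4
```

```bash
python3 - <<'E'
from h import *
s=manip.read_state();p=s["eef_pos"];print(p,s["finger_gap"],s["wrist_force"],s["moment"])
o=[]
for n in("scene","side"):
    im=manip.camera(n)[:,:,::-1].copy()
    x0,y0=270,170
    im=cv2.resize(im[y0:y0+110,x0:x0+100],None,fx=4,fy=4,interpolation=cv2.INTER_CUBIC)
    o.append(im)
cv2.imwrite("pics/l1.png",np.hstack(o))
E
```

```text
[583.99025255  47.7180496   62.50741192] 59.391231864166755 [-0.29510245 -0.24627418  0.65485956] [0.04669032 0.00530324 0.03014907]
```

View pics/l1.png

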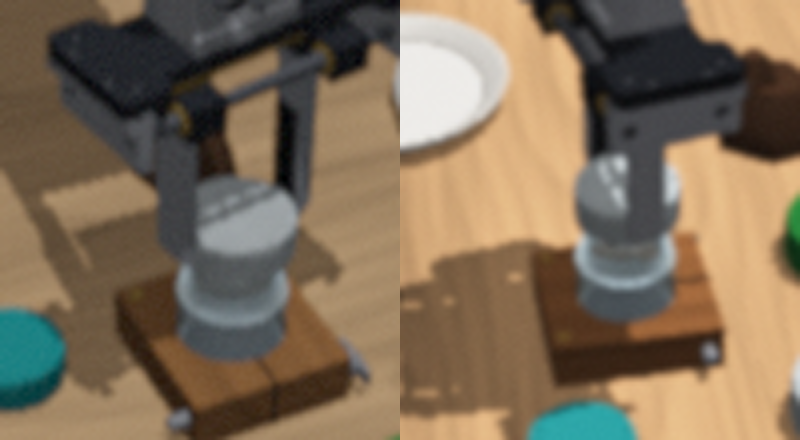

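The lid is off cleanly: forces are near 0 and the jar neck is visible below. Moving to the dish.

```bash
python3 - <<'E'
from h import *
delta(452,309,110,-2.926-0.9)
E
```

```text
d [ 0.0731  0.2834 -0.0474] turn 0.8995999193550648 j1,j6 [ 0.02 -1.77] t 9.7167 gap 59.27048205244836
```

{"op": "send_rows", "data": {"commands": [[[0,0,-0.015],0.05],[[0,0.005,-0.03],0.15],[[0.006,0.025,-0.04],0.27],[[0.015,0.055,-0.047],0.39],[[0.025,0.09,-0.047],0.51],[[0.034,0.128,-0.047],0.63],[[0.044,0.165,-0.047],0.75],[[0.053,0.202,-0.047],0.87]]}}

```text
clock: 10.38
eef_pos: [489.2, 232.3, 109.2]
eef_rot: [3.141, 0.0, 2.493]
wrist_force: [0.9, 0.2, 0.0]
finger_gap: 59.1
```

```bash
python3 - <<'E'
from h import *
delta(452,309,110,None)
E
```

```text
d [ 0.076   0.0387 -0.0008] turn None j1,j6 [ 0.38 -0.55] t 10.3833 gap 59.107726170466755
```

{"op": "send_rows", "data": {"commands": [[[0.02,0.01,0],0],[[0.038,0.02,0],0],[[0.055,0.028,0],0],[[0.067,0.034,0],0],[[0.074,0.038,0],0],[[0.076,0.0387,0],0],[[0.076,0.0387,0],0],[[0.076,0.0387,0],0]]}}

```text
clock: 11.05
eef_pos: [452.9, 306.8, 108.9]
eef_rot: [-3.141, 0.0, 2.498]
wrist_force: [-0.6, 0.6, 0.4]
finger_gap: 59.2
```

```bash
python3 - <<'E'
from h import *
s=manip.read_state();p=s["eef_pos"];print(p,s["eef_rot"],s["finger_gap"],s["wrist_force"])
w=manip.camera("wrist")[:,:,::-1].copy();c=cam("wrist",s)
for r in (84,65):cv2.polylines(w,[ring(c,452.6,308.8,18 if r==84 else 5,r).astype(np.int32)],True,(0,0,255),1)
cv2.imwrite("pics/d_w.png",w)
o=[]
for n,x0,y0 in(("scene",330,110),("side",200,110)):
    im=manip.camera(n)[:,:,::-1].copy();cc=cam(n)
    im=cv2.resize(im[y0:y0+130,x0:x0+130],None,fx=3,fy=3,interpolation=cv2.INTER_CUBIC)
    for r in (84,65):cv2.polylines(im,[((ring(cc,452.6,308.8,18 if r==84 else 5,r)-[x0,y0])*3+1).astype(np.int32)],True,(0,0,255),1)
    o.append(im)
cv2.imwrite("pics/d_o.png",np.hstack(o))
E
```

```text
[452.8876771  306.79652704 108.89867346] [-3.14147348e+00  9.37430657e-05  2.49832480e+00] 59.181050846480915 [-0.55438954  0.63899672  0.3721558 ]
```

View pics/d_o.png

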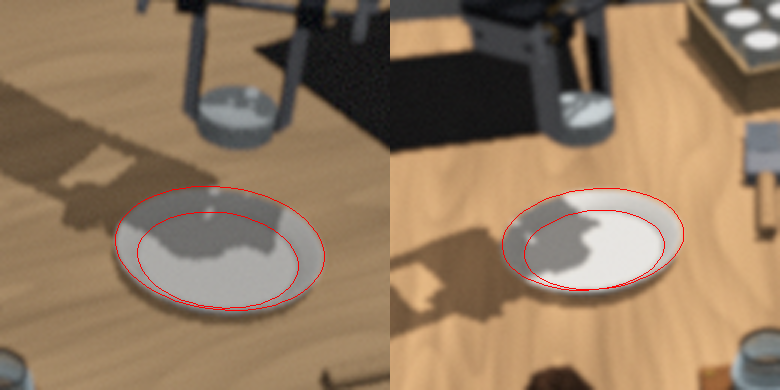

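View pics/d_w.png

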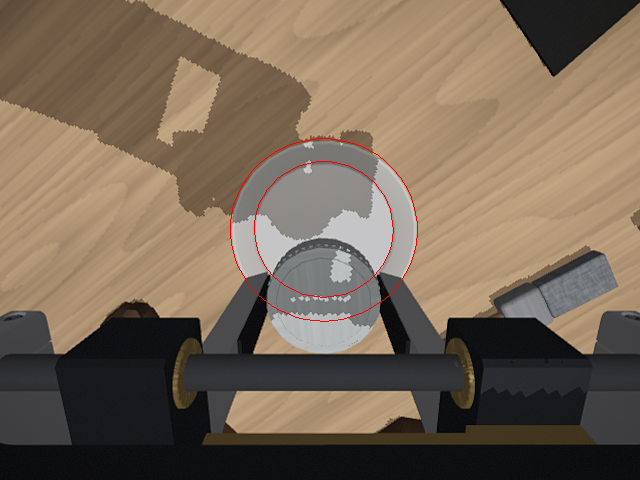

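The dish matches (452.6, 308.8) in all three views, and the lid hangs level between the fingers. Lowering.

{"op": "send_rows", "data": {"commands": [[[0,0.001,0.015],0],[[0,0.001,0.035],0],[[0,0.001,0.055],0],[[0,0.001,0.075],0],[[0,0.001,0.09],0],[[0,0.001,0.101],0],[[0,0.001,0.108],0],[[0,0.001,0.112],0]]}}

```text
clock: 11.87
eef_pos: [453.1, 307.9, -3.7]
eef_rot: [-3.141, -0.0, 2.499]
wrist_force: [-0.6, -0.0, -0.8]
finger_gap: 58.8
```

{"op": "send_rows", "data": {"commands": [[[0,0,0.001],0],[[0,0,0.002],0],[[0,0,0.003],0],[[0,0,0.004],0],[[0,0,0.005],0],[[0,0,0.006],0],[[0,0,0.007],0],[[0,0,0.008],0]]}}

```text
clock: 12.53
eef_pos: [453.1, 308.2, -11.1]
eef_rot: [3.142, 0.0, 2.499]
wrist_force: [0.2, -0.0, -1.1]
finger_gap: 59.3
```

{"op": "send_rows", "data": {"commands": [[[0,0,0.0007],0],[[0,0,0.0014],0],[[0,0,0.002],0],[[0,0,0.0027],0],[[0,0,0.0034],0],[[0,0,0.004],0],[[0,0,0.004],0],[[0,0,0.004],0]]}}

```text
clock: 13.2
eef_pos: [453.1, 308.2, -15.1]
eef_rot: [-3.142, -0.0, 2.499]
wrist_force: [0.3, 0.1, -0.9]
finger_gap: 59.3
```

{"op": "send_rows", "data": {"commands": [[[0,0,0.0004],0],[[0,0,0.0008],0],[[0,0,0.0012],0],[[0,0,0.0016],0],[[0,0,0.002],0],[[0,0,0.002],0],[[0,0,0.002],0],[[0,0,0.002],0]]}}

```text
clock: 13.87
eef_pos: [453.2, 308.2, -16.7]
eef_rot: [3.141, 0.0, 2.499]
wrist_force: [-2.4, -1.1, 5.8]
finger_gap: 59.5
```

```bash
python3 - <<'E'
from h import *
s=manip.read_state();p=s["eef_pos"];print(p,s["eef_rot"],s["finger_gap"],s["wrist_force"])
o=[]
for n,x0,y0 in(("scene",350,140),("side",220,140)):
    im=manip.camera(n)[:,:,::-1].copy();cc=cam(n)
    im=cv2.resize(im[y0:y0+100,x0:x0+100],None,fx=4,fy=4,interpolation=cv2.INTER_CUBIC)
    o.append(im)
cv2.imwrite("pics/d2.png",np.hstack(o))
E
```

```text
[453.19879978 308.23322059 -16.74892705] [3.14139929e+00 1.39854910e-04 2.49890315e+00] 59.46395908687618 [-2.38526735 -1.06706995  5.80403568]
```

View pics/d2.png

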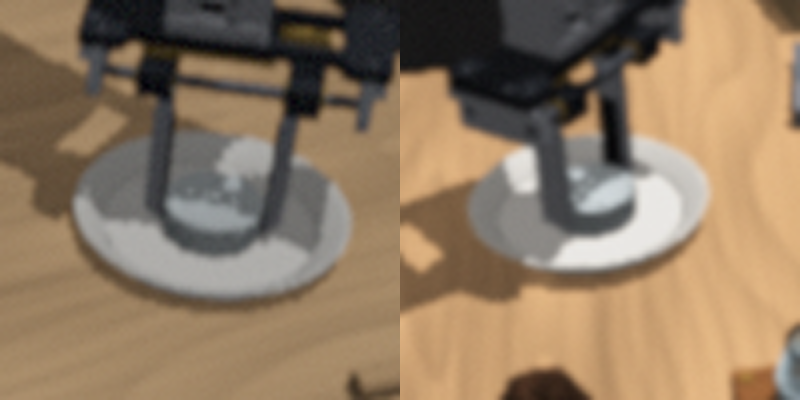

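Contact at 5.8 N with the lid resting on the dish floor. Opening to about 74 mm, then rising.

{"op": "send_rows", "data": {"commands": [[[0,0,0],0],[[0,0,0],0],[[0,0,0],0],[[0,0,0],0],[[0,0,-0.002],0],[[0,0,-0.006],0],[[0,0,-0.012],0],[[0,0,-0.02],0]], "hand": -0.57}}

```text
clock: 14.63
eef_pos: [453.0, 308.1, 3.4]
eef_rot: [-3.141, -0.0, 2.499]
wrist_force: [-0.4, 0.4, 0.2]
finger_gap: 73.6
```

{"op": "send_rows", "data": {"commands": [[[0,0,-0.02],0],[[0,0,-0.045],0],[[0,0,-0.075],0],[[0,0,-0.105],0],[[0,0,-0.13],0],[[0,0,-0.145],0],[[0,0,-0.15],0],[[0,0,-0.15],0]]}}

```text
clock: 15.3
eef_pos: [453.5, 308.4, 154.4]
eef_rot: [3.139, 0.001, 2.499]
wrist_force: [-0.7, -0.4, -0.4]
finger_gap: 73.6
```

```bash
python3 - <<'E'
from h import *
s=manip.read_state();p=s["eef_pos"];print(p,s["eef_rot"],s["finger_gap"],s["wrist_force"])
w=manip.camera("wrist")[:,:,::-1].copy();c=cam("wrist",s)
for r in (84,65):cv2.polylines(w,[ring(c,452.6,308.8,18 if r==84 else 5,r).astype(np.int32)],True,(0,0,255),1)
cv2.imwrite("pics/d3.png",w)
E
```

```text
[453.49483609 308.40279593 154.39919177] [3.13934028e+00 9.73617606e-04 2.49881180e+00] 73.64188371707239 [-0.73346509 -0.38869942 -0.42262134]
```

View pics/d3.png

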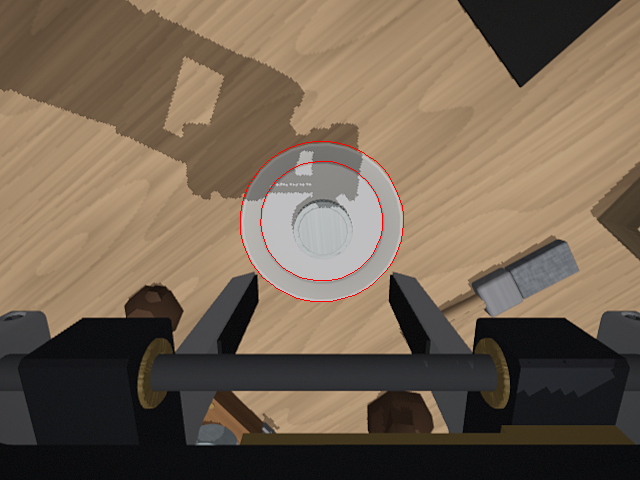

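The lid lies flat and centred in the dish, and the dish has not moved. Now to the rook.

```bash
python3 - <<'E'
from h import *
delta(581,-302,155,0)
E
```

```text
d [-0.4681 -0.4117 -0.0021] turn 2.4988588946176327 j1,j6 [ 0.53 -0.4 ] t 15.35 gap 73.99642919618498
```

{"op": "send_rows", "data": {"commands": [[[-0.015,-0.013,0],0.12],[[-0.04,-0.035,0],0.24],[[-0.068,-0.06,0],0.36],[[-0.097,-0.085,0],0.48],[[-0.126,-0.111,0],0.6],[[-0.155,-0.136,0],0.72],[[-0.184,-0.162,0],0.84],[[-0.213,-0.187,0],0.96]], "hand": -0.06}}

```text
clock: 16.02
eef_pos: [510.8, 28.9, 151.6]
eef_rot: [-3.139, 0.0, 1.533]
wrist_force: [1.5, 0.2, -0.7]
finger_gap: 49.8
```

```bash
python3 - <<'E'
from h import *
delta(581,-302,155,0)
E
```

```text
d [-0.328   0.0826 -0.0034] turn 1.5329391366647478 j1,j6 [-0.02  0.02] t 16.0167 gap 49.784203689429106
```

{"op": "send_rows", "data": {"commands": [[[-0.035,0.009,0],0.12],[[-0.07,0.018,0],0.24],[[-0.105,0.026,0],0.36],[[-0.14,0.035,0],0.48],[[-0.17,0.043,0],0.6],[[-0.2,0.05,0],0.72],[[-0.23,0.058,0],0.84],[[-0.26,0.065,0],0.96]]}}

```text
clock: 16.68
eef_pos: [567.7, -232.5, 151.1]
eef_rot: [-3.139, 0.001, 0.573]
wrist_force: [1.5, 0.4, -0.3]
finger_gap: 49.9
```

```bash
python3 - <<'E'
from h import *
delta(581,-302,155,0)
E
```

```text
d [-0.0265  0.0656 -0.0039] turn 0.5727042063784722 j1,j6 [-0.45  0.55] t 16.6833 gap 49.92119977679799
```

{"op": "send_rows", "data": {"commands": [[[-0.012,0.025,0],0.12],[[-0.019,0.045,0],0.24],[[-0.024,0.058,0],0.36],[[-0.0265,0.064,0],0.48],[[-0.0265,0.0656,0],0.57],[[-0.0265,0.0656,0],0.57],[[-0.0265,0.0656,0],0.57],[[-0.0265,0.0656,0],0.57]]}}

```text
clock: 17.35
eef_pos: [581.6, -300.1, 152.1]
eef_rot: [-3.141, 0.001, 0.012]
wrist_force: [-0.8, 0.4, -0.3]
finger_gap: 50.3
```

```bash
python3 - <<'E'
from h import *
s=manip.read_state();p=s["eef_pos"];print(p,s["eef_rot"],s["finger_gap"],s["wrist_force"],s["joints"].round(2))
w=manip.camera("wrist")[:,:,::-1].copy();c=cam("wrist",s)
cv2.imwrite("pics/r0.png",w)
for z,r,col in ((18,14,(0,255,0)),(70,11.5,(0,0,255))):cv2.polylines(w,[ring(c,581,-302,z,r).astype(np.int32)],True,col,1)
cv2.imwrite("pics/r1.png",w)
E
```

```text
[ 581.6464556  -300.10176199  152.12238983] [-3.14092648e+00  1.09756211e-03  1.23098867e-02] 50.314062373324646 [-0.83172949  0.39409217 -0.34985264] [-0.53  0.56  1.22  0.    1.37  1.03]
```

View pics/r1.png

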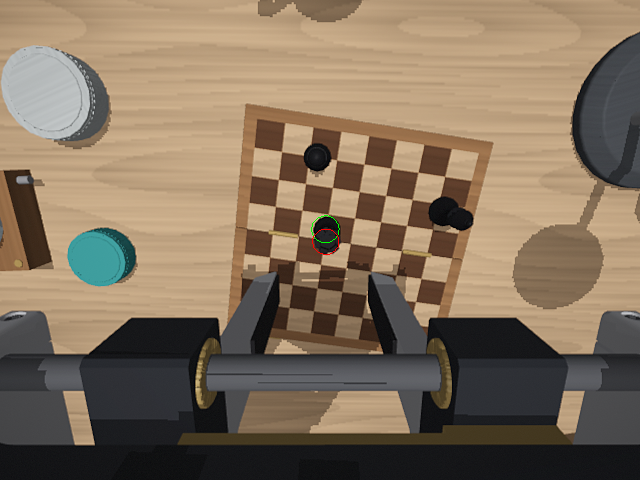

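```bash
python3 - <<'E'
import cv2
i=cv2.imread("pics/r0.png")[200:275,290:365];j=cv2.imread("pics/r1.png")[200:275,290:365]
i=cv2.convertScaleAbs(i,alpha=2.5)
import numpy as np
cv2.imwrite("pics/r2.png",np.hstack([cv2.resize(k,(390,390),interpolation=cv2.INTER_NEAREST) for k in(i,j)]))
E
```

```text
(no output)
```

View pics/r2.png

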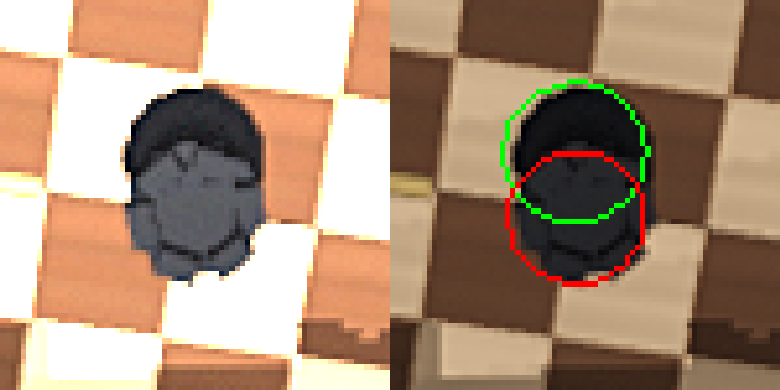

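The rook's crown is centred about 2 px right of my overlay, which gives the rook at about (581.2, -303.7). Lowering over the crown.

{"op": "send_rows", "data": {"commands": [[[0,0.0036,0.01],0],[[0,0.0036,0.03],0],[[0,0.0036,0.055],0],[[0,0.0036,0.08],0],[[0,0.0036,0.1],0],[[0,0.0036,0.113],0],[[0,0.0036,0.121],0],[[0,0.0036,0.1255],0]]}}

```text
clock: 18.07
eef_pos: [581.7, -304.0, 26.5]
eef_rot: [-3.141, 0.001, 0.009]
wrist_force: [-0.4, -0.3, 1.1]
finger_gap: 49.9
```

```bash
python3 - <<'E'
from h import *
manip.camera("wrist")
s=manip.read_state();p=s["eef_pos"];print(p,s["eef_rot"],s["finger_gap"],s["wrist_force"])
w=manip.camera("wrist")[:,:,::-1].copy()
w=cv2.convertScaleAbs(cv2.resize(w[180:360,210:440],None,fx=2,fy=2),alpha=1.8)
o=[w]
for n,x0,y0 in(("scene",120,240),("side",310,330)):
    im=manip.camera(n)[:,:,::-1].copy()
    o.append(cv2.convertScaleAbs(cv2.resize(im[y0:y0+80,x0:x0+75],(340,360),interpolation=cv2.INTER_CUBIC),alpha=1.6))
cv2.imwrite("pics/r3.png",cv2.resize(np.hstack(o),(800,253)))
cv2.imwrite("pics/r3s.png",np.hstack(o[1:]))
E
```

```text
[ 581.7242626  -304.02731101   26.4223138 ] [-3.14117745e+00  7.18547432e-04  9.21476559e-03] 49.29414519497684 [-0.70434632  0.45363508 -0.12008558]
```

View pics/r3.png

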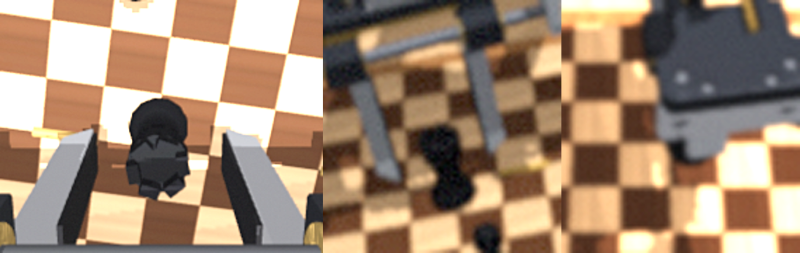

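View pics/r3s.png

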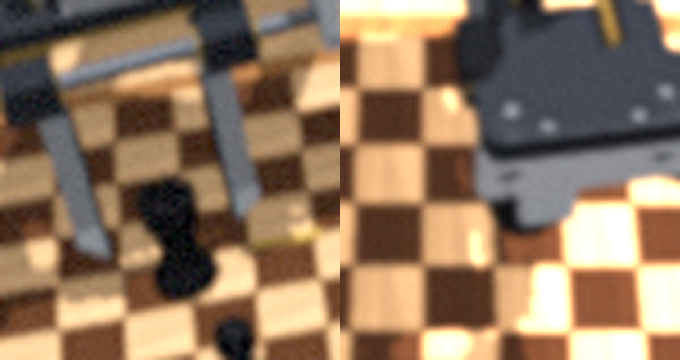

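The fingers straddle the rook's crown symmetrically. Closing gently, then lifting a little.

{"op": "send_rows", "data": {"commands": [[[0,0,0],0],[[0,0,0],0],[[0,0,0],0],[[0,0,0],0],[[0,0,0],0],[[0,0,0],0],[[0,0,0],0],[[0,0,0],0]], "hand": 1, "force": 20}}

```text
clock: 18.93
eef_pos: [582.0, -304.2, 27.6]
eef_rot: [3.141, -0.0, 0.009]
wrist_force: [-0.1, -0.1, 2.6]
finger_gap: 23.2
```

{"op": "send_rows", "data": {"commands": [[[0,0,-0.004],0],[[0,0,-0.01],0],[[0,0,-0.025],0],[[0,0,-0.045],0],[[0,0,-0.07],0],[[0,0,-0.09],0],[[0,0,-0.1],0],[[0,0,-0.1],0]]}}

```text
clock: 19.6
eef_pos: [582.8, -304.6, 130.2]
eef_rot: [3.139, -0.003, 0.009]
wrist_force: [0.5, -0.7, -0.2]
finger_gap: 23.1
```

```bash
python3 - <<'E'
from h import *
manip.camera("wrist")
s=manip.read_state();p=s["eef_pos"];print(p,s["eef_rot"],s["finger_gap"],s["wrist_force"])
w=manip.camera("wrist")[:,:,::-1].copy()
cv2.imwrite("pics/r4.png",cv2.convertScaleAbs(cv2.resize(w[180:360,210:440],None,fx=3,fy=3),alpha=1.8))
for n in("scene","side"):
    im=manip.camera(n)[:,:,::-1].copy();cc=cam(n)
    u,v=proj(cc,[p+[0,0,20]])[0].astype(int)
    u0=max(u-45,0);v0=max(v-45,0)
    im=cv2.convertScaleAbs(cv2.resize(im[v0:v0+90,u0:u0+90],None,fx=6,fy=6,interpolation=cv2.INTER_CUBIC),alpha=1.6)
    print(n,u0,v0)
    cv2.imwrite(f"pics/r4{n}.png",im)
delta(583.6,47.6,155,0)
E
```

```text
[ 582.13164424 -304.25173923  128.02805804] [ 3.14088608e+00 -1.15483124e-03  8.83703105e-03] 23.253869571921047 [-0.20078408 -0.28904974 -0.8839994 ]
scene 101 207
side 308 284
d [ 0.0054 -0.3513 -0.0293] turn 0.008867779501732453 j1,j6 [-0.54  1.02] t 19.8 gap 23.26593237601503
```

View pics/r4.png

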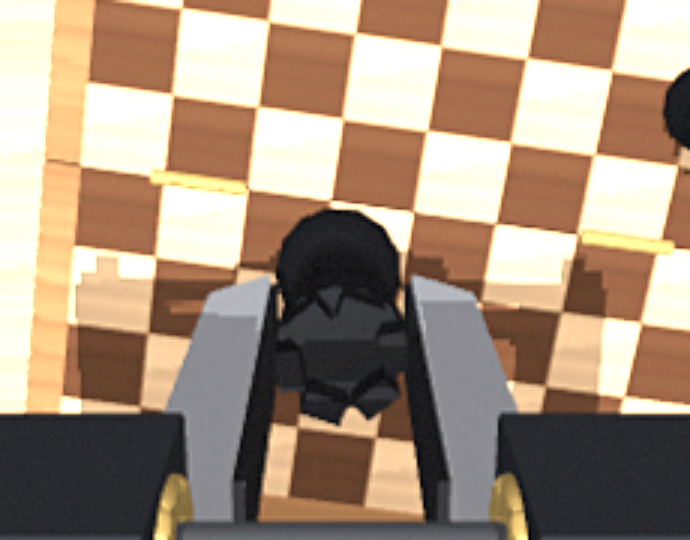

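View pics/r4scene.png

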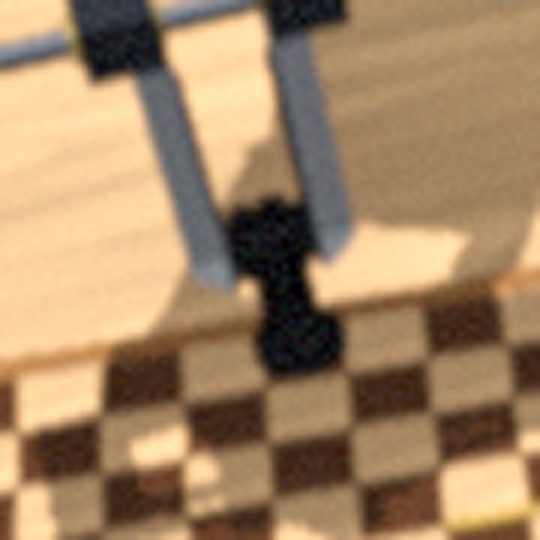

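View pics/r4side.png

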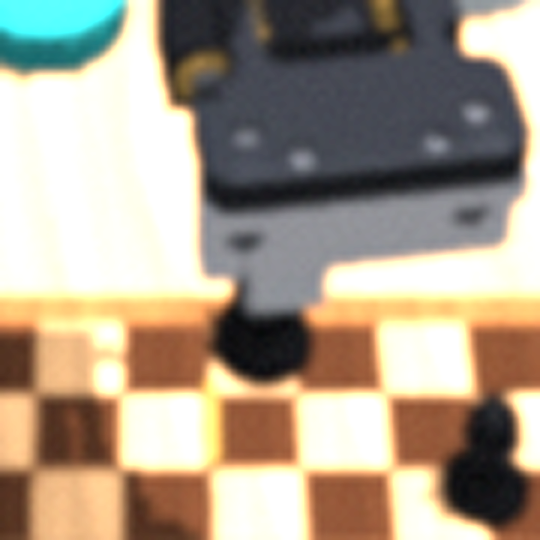

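The rook is held upright by its crown (gap 23 mm). Moving over the jar.

{"op": "send_rows", "data": {"commands": [[[0,-0.01,-0.01],0],[[0,-0.04,-0.02],0],[[0.001,-0.075,-0.029],0],[[0.001,-0.115,-0.029],0],[[0.001,-0.155,-0.029],0],[[0.002,-0.195,-0.029],0],[[0.002,-0.235,-0.029],0],[[0.003,-0.27,-0.029],0]]}}

```text
clock: 20.47
eef_pos: [581.8, -31.1, 156.6]
eef_rot: [-3.141, 0.0, 0.01]
wrist_force: [1.2, 0.0, -0.7]
finger_gap: 23.1
```

```bash
python3 - <<'E'
from h import *
delta(586,47.5,140,0)
E
```

```text
d [ 0.005  -0.0785  0.0166] turn 0.00950316252740202 j1,j6 [-0.12  1.44] t 20.4667 gap 23.074554720517934
```

{"op": "send_rows", "data": {"commands": [[[0.001,-0.025,0],0],[[0.002,-0.045,0.004],0],[[0.003,-0.06,0.008],0],[[0.004,-0.07,0.012],0],[[0.005,-0.076,0.015],0],[[0.005,-0.0785,0.0166],0],[[0.005,-0.0785,0.0166],0],[[0.005,-0.0785,0.0166],0]]}}

```text
clock: 21.13
eef_pos: [586.8, 43.8, 139.8]
eef_rot: [3.142, 0.0, 0.008]
wrist_force: [-0.3, 0.6, 0.2]
finger_gap: 23.2
```

```bash
cat > v.py <<'E'
import sys
from h import *
t=sys.argv[1]
manip.camera("wrist")
s=manip.read_state();p=s["eef_pos"];print(p,s["eef_rot"],s["finger_gap"],s["wrist_force"])
def draw(im,cc,x0,y0,k,f=1.6):
    im=cv2.convertScaleAbs(cv2.resize(im,None,fx=k,fy=k,interpolation=cv2.INTER_CUBIC),alpha=f)
    for x,y,z,r,col in ((584.8,47.5,78,23.5,(0,0,255)),(p[0]-.8,p[1],p[2]-9.5,14,(0,255,0)),(p[0]-.8,p[1],p[2]+42.5,11.5,(255,255,0))):
        cv2.polylines(im,[((ring(cc,x,y,z,r)-[x0,y0]+.5)*k).astype(np.int32)],True,col,1)
    return im
w=manip.camera("wrist")[:,:,::-1]
cv2.imwrite(f"pics/{t}w.png",draw(w[160:340,220:430],cam("wrist",s),220,160,3.3))
o=[]
for n,x0,y0 in(("scene",280,165),("side",280,160)):
    im=manip.camera(n)[:,:,::-1]
    o.append(draw(im[y0:y0+110,x0:x0+90],cam(n),x0,y0,4.4,1.3))
cv2.imwrite(f"pics/{t}o.png",np.hstack(o))
E
python3 v.py j1
```

```text
[586.91886301  43.71198486 139.99759483] [ 3.14148427e+00 -1.40937661e-04  8.02375503e-03] 23.354020847552817 [ 0.51978247 -0.05021991 -0.43396445]
```

View pics/j1w.png

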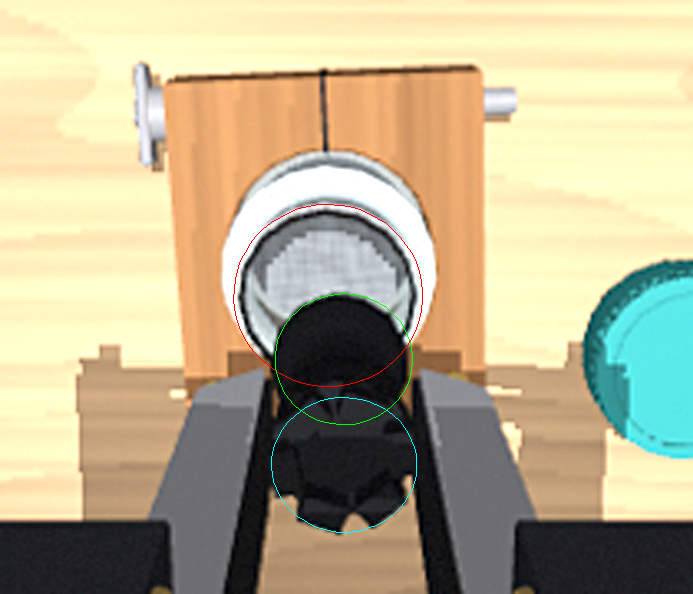

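View pics/j1o.png

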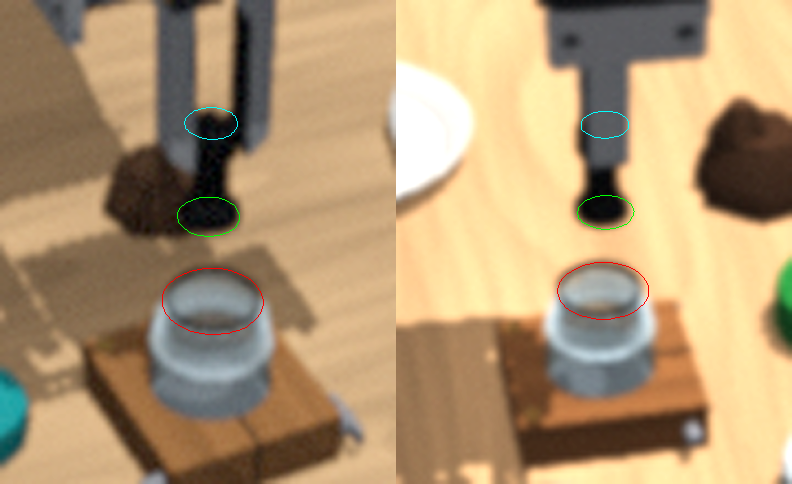

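The overlays match well. The rook needs +3.8 mm in y and -1.3 mm in x to sit on the jar axis. Centring while coming down partway.

{"op": "send_rows", "data": {"commands": [[[-0.001,-0.002,0.002],0],[[-0.0013,-0.0038,0.008],0],[[-0.0013,-0.0038,0.016],0],[[-0.0013,-0.0038,0.024],0],[[-0.0013,-0.0038,0.031],0],[[-0.0013,-0.0038,0.035],0],[[-0.0013,-0.0038,0.035],0],[[-0.0013,-0.0038,0.035],0]]}}

```text
clock: 22.0
eef_pos: [585.5, 48.2, 104.6]
eef_rot: [3.142, 0.0, 0.009]
wrist_force: [-0.3, 1.2, -1.1]
finger_gap: 23.2
```

```bash
python3 v.py j2
```

```text
[585.65585022  48.21713793 105.03152267] [ 3.14157607e+00 -2.59532337e-04  8.83555562e-03] 23.008493326156557 [ 0.33329089  0.53013067 -1.37793089]
```

View pics/j2w.png

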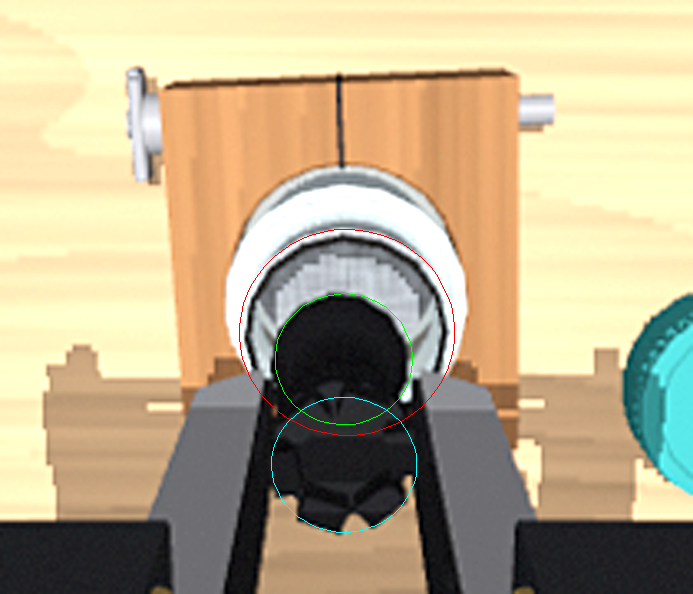

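View pics/j2o.png

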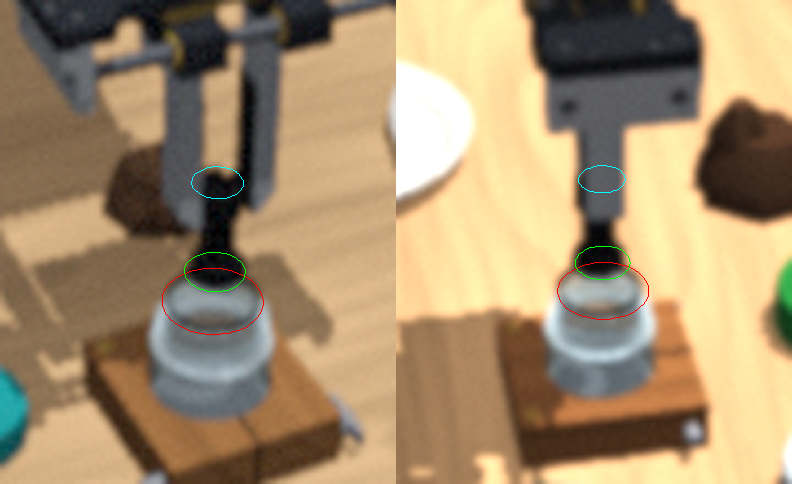

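The rook is aligned over the mouth. Lowering it about 30 mm in, with the tips staying just above the seal ring.

{"op": "send_rows", "data": {"commands": [[[0,0.0004,0.006],0],[[0,0.0004,0.014],0],[[0,0.0004,0.022],0],[[0,0.0004,0.029],0],[[0,0.0004,0.035],0],[[0,0.0004,0.04],0],[[0,0.0004,0.042],0],[[0,0.0004,0.042],0]]}}

```text
clock: 22.87
eef_pos: [585.3, 47.8, 62.2]
eef_rot: [3.142, 0.001, 0.009]
wrist_force: [0.4, 0.6, -1.0]
finger_gap: 23.0
```

{"op": "send_rows", "data": {"commands": [[[0,0,0.0007],0],[[0,0,0.0015],0],[[0,0,0.0022],0],[[0,0,0.003],0],[[0,0,0.0037],0],[[0,0,0.0045],0],[[0,0,0.0045],0],[[0,0,0.0045],0]]}}

```text
clock: 23.53
eef_pos: [585.5, 47.8, 58.3]
eef_rot: [-3.142, 0.0, 0.009]
wrist_force: [-0.2, 0.2, 0.2]
finger_gap: 23.5
```

```bash
python3 v.py j3
```

```text
[585.51987412  47.81361866  58.37547803] [-3.14158079e+00 -1.58431329e-05  8.80819644e-03] 23.36899320925763 [ 0.25893346 -0.48772018 -0.51402333]
```

View pics/j3o.png

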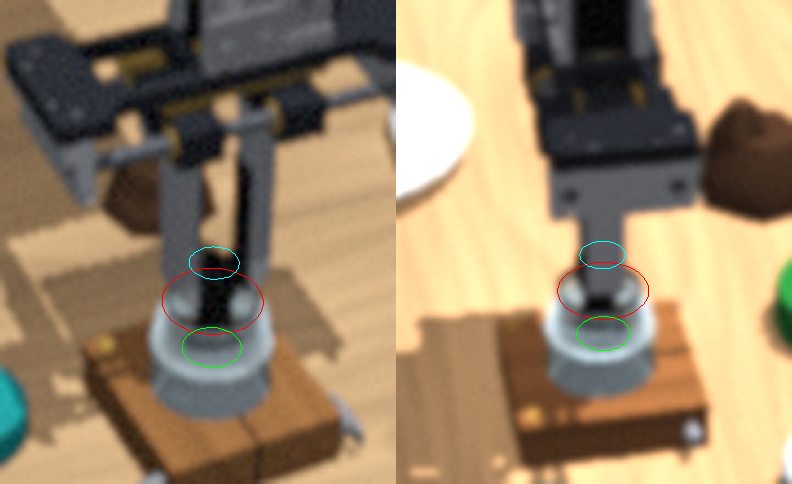

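View pics/j3w.png

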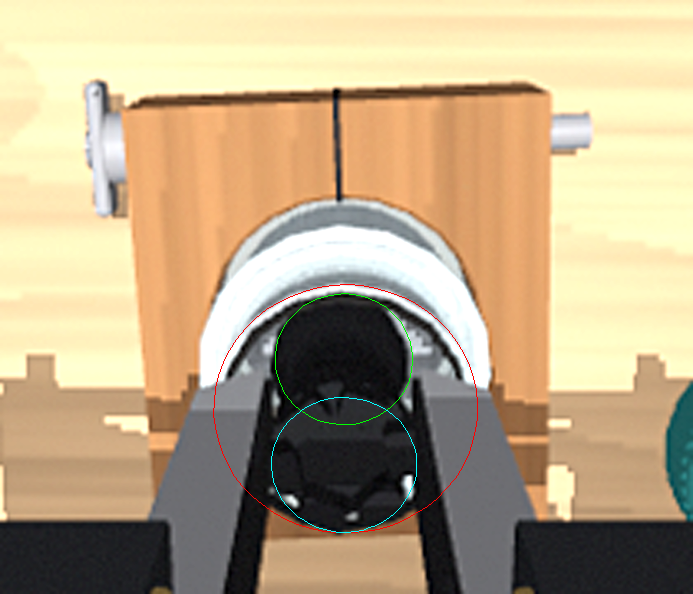

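The rook's base is inside the mouth with no contact forces. Releasing and retracting straight up.

{"op": "send_rows", "data": {"commands": [[[0,0,0],0],[[0,0,0],0],[[0,0,0],0],[[0,0,0],0],[[0,0,0],0],[[0,0,0],0],[[0,0,-0.004],0],[[0,0,-0.012],0]], "hand": -0.1}}

```text
clock: 24.4
eef_pos: [585.0, 47.8, 70.0]
eef_rot: [3.142, 0.002, 0.009]
wrist_force: [0.1, 0.2, -0.1]
finger_gap: 51.4
```

{"op": "send_rows", "data": {"commands": [[[0,0,-0.02],0],[[0,0,-0.045],0],[[0,0,-0.075],0],[[0,0,-0.095],0],[[0,0,-0.11],0],[[0,0,-0.12],0],[[0,0,-0.12],0],[[0,0,-0.12],0]]}}

```text
clock: 25.07
eef_pos: [585.5, 47.8, 190.3]
eef_rot: [-3.142, -0.0, 0.009]
wrist_force: [0.3, 0.8, -1.0]
finger_gap: 51.8
```

```bash
python3 v.py j4; python3 - <<'E'
from h import *
for n in("scene","side"):cv2.imwrite(f"pics/e_{n}.png",manip.camera(n)[:,:,::-1])
E
```

```text
[585.14538725  47.80448328 189.46448938] [3.14156134e+00 1.25404540e-03 8.80744282e-03] 51.80024213767572 [ 0.13440613 -0.63705424 -0.53035569]
```

View pics/j4w.png

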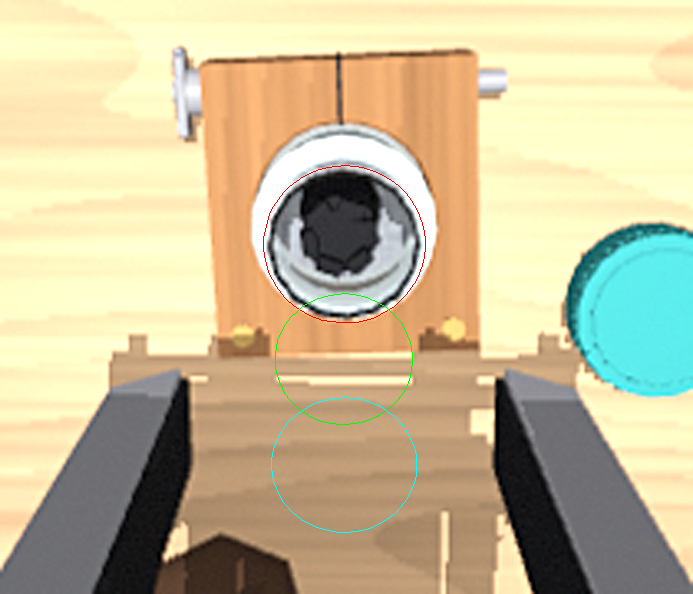

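View pics/e_scene.png

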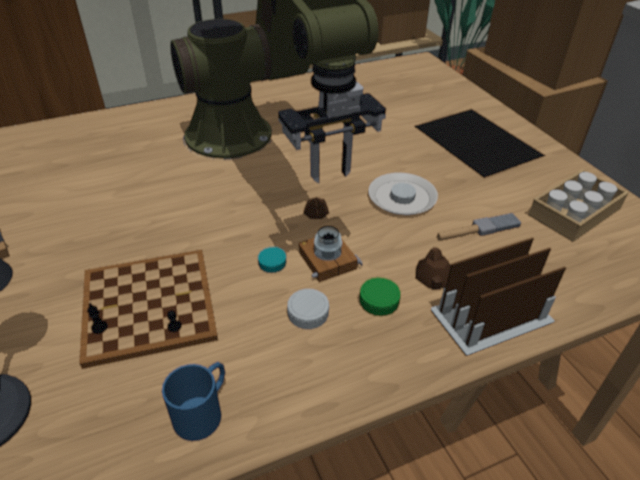

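View pics/e_side.png

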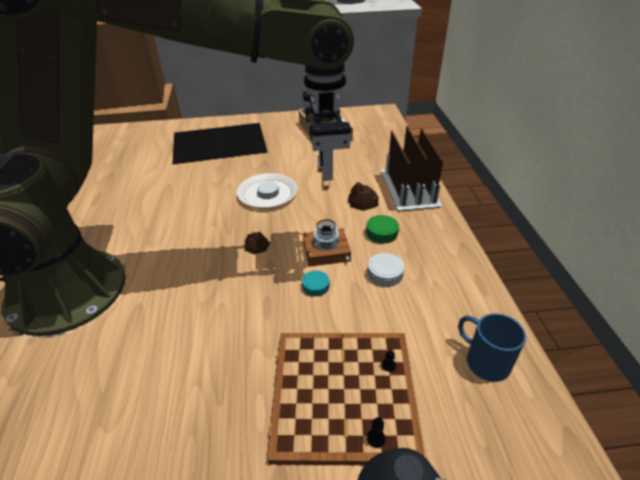

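The rook stands inside the open jar, seen at (340,235) in the wrist crop. The lid lies in the dish at scene (403,193), and everything else is where it was. Handing in.

```bash
python3 - <<'E'
from cell import manip
print(manip.sign_off())
E
```

```text
the job is handed in; nothing more can be done
None
```

The job is done and handed in at about 25 s of robot time: the rook is in the open jar and the lid lies in the white dish.

- **Lid:** I unscrewed it in one grip, about 3.4 rad counter-clockwise, climbing with the thread. The highest sideways force I read was about 16 N, and I eased it off with small shifts. The lid then lifted clear with near-zero force. I set it down at about 6 N contact before opening the fingers.
- **Rook:** I held it by the crown, lowered it about 30 mm into the mouth and let go with no contact force. It dropped the last 30 mm or so to the felt.
- **Last checks:** The final pictures show the rook standing inside the open jar and the lid flat and right way up, roughly central in the dish. The dish, pawn, bishop, rocks and brush look unmoved, judged by eye against the first pictures. The gripper was clear of everything.
- **What disagreed:** The fingertips were about 27 mm above the reported TCP in all three cameras, so I worked with that offset. Before I found this, on the first approach to the lid, I also set the opening too narrow (51.7 mm for the 60 mm lid). The fingers were still above the lid, so nothing was touched or moved.

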